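Add the wall strap and the hanging hook to a bird feeder

ROBOT

A 6-joint arm with a two-finger parallel gripper is mounted at the origin on the work surface. World frame = base frame: x ahead of the robot, y to its left, z up, the work surface at z = 0. Lengths are in m, angles in rad, forces in N, time in s.
With the tool pointing down it reaches from about 0.325 to 0.775 m from the base axis. Payload 9.3 kg.
Tool frame: the origin (TCP) lies at the centre of the arm's flange, where the gripper is bolted on; the fingertips stand 173 mm ahead of it and the grasp point (between the pads) lies 155 mm ahead of it (ctrl.pinch_z is the distance from the TCP to the grasp point, in m); z points along the fingers, x is the direction in which the jaws open and shut, and the axes are right-handed (so a half turn about z gives the same grasp; the last joint's range is limited). The gripper opens to 85 mm and grips with 20 to 120 N. Pads are 22 mm wide; open, the fingers measure 114 mm over their backs; the gripper's body (76 mm by 85 mm) begins 54 mm behind the grasp point. The pads swing forward as they close: fully open they stand 13 mm farther back than shut.
Start: joints at [0.956, 0.259, 0.021, 1.334, 0, 1.418], TCP at [0.245, 0.492, 0.405] pointing down, gripper open.
Joint ranges: [-3.04, 3.04], [-0.91, 1.82], [-1.04, 1.36], [-1.92, 1.95], [-1.52, 1.45], [-3.14, 3.14]. Speed limits (rad/s): [2.22, 2.22, 2.79, 3.14, 3.14, 3.14].

INTERFACE

Orientations are given as a unit quaternion [x, y, z, w].
In Python, from workcell import ctrl gives the robot as it stands.
- The arm moves only by the tool carry_out, never from a script. Its argument "targets" is a list of rows, each a list of 3 entries, a list of its own where there are three numbers: the turn, a rotation vector about the world's x, y, z each as a share of 0.5 rad, from -1 to 1, then the shift along the world's x, y, z each as a share of 0.4 m, from -1 to 1, then the finger opening in mm, from 0 to 85.4. A call has exactly 10 rows; each row shifts and turns the pose as measured when the row begins; what a row does not reach is not made up. A row lasts 1/10 s, in which the tool goes at most 50 mm and 8.59 degrees, less where a joint would pass 70% of its speed; a pose out of reach is approached as far as the arm can. A call with a number of a shift or a turn outside -1 to 1 is refused whole. A call with a gripper value outside its range is refused whole. The fingers move at their own pace and stop on an object; "newtons" is the grip in N (left out, the last holds). Time passes only in rows, so rows that do not move let the fingers close, or fill a call up. It gives the time, the measured TCP pose, the force and the opening at its end, in the units of the state.
- ctrl.state(): the state, without advancing time (a new reading comes with each control period).
- ctrl.camera(name): name is "scene" or "top"; returns a dict with "image" (420x560x3 uint8, red, green, blue), "fx", "fy", "cx", "cy" (pixels), "k1" (the pictures are not rectified: a ray, as slopes to the right and down, at radius r is drawn at 1 + k1 r^2 times it, then the intrinsics apply), "rvec" (rotation vector, rad) and "tvec" (3), from world to camera coordinates, as OpenCV has them. Camera axes: x right, y down, z forward; pixel columns grow to the right and rows downward; lengths in m; the calibration is good to about 2 mm. A picture is of the moment at which its call begins. There is no depth.
- ctrl.close_job(): hands the job in, once; it reports no verdict.
The state is a dict: "clock": time; "qpos": joint angles; "joint_vel": joint speeds; "joint_torque": joint torques, N m; "position": TCP position; "tool_rot": TCP orientation; "ft_force": force on the tool from outside, world axes, zero at the start; "torque": the same for the moment, N m; "gripper_width": opening from 0.0 (shut) to 1.0 (fully open).
Only numpy, scipy, OpenCV 4.12 (cv2) and the standard library are available. Lean on these libraries where they do the work, as an engineer would, in place of code of your own. Each camera call takes 0.05 s, during which the arm holds its last target.

TASK

Finish this bird feeder for shipping: slide the flat steel wall strap along its wooden riser, towards the robot, until its end sticks well out over the riser's front edge, then pinch that overhanging end, lift the strap off and lay it flat along the green seat beside the feeder, between the two end stops. Then lift the orange snap hook out of the blue rack and press its sprung gate down onto the steel eye on the feeder's roof until the gate snaps shut around the eye, and let it hang there. Leave the grey hook, the screwdriver, the blue cards and the black cap where they are.

Things in the scene. Friction and masses are not known exactly. Their poses are not given: they have to be found in the camera images.
- riser: fixed bench riser, plywood top with a dark front edge strip: 220 mm (x) by 130 mm (y), 60 mm high. Origin: centre of its underside. Its front edge, facing the robot, is the plane x = -110 mm of its frame; the top is z = 60 mm
- strap: loose flat steel strap with two black hole marks and a black slot mark (flat, not real openings), 130 mm (its x) by 44 mm (y), 3 mm thick, about 60 g, lying flat on the riser, its long axis roughly along the riser's x, its near end 10 to 30 mm behind the front edge. Slides with moderate friction. Origin: centre of its underside
- strap_end (a point): middle of the strap's near end (x = -65 mm of the strap's frame, mid thickness), the end that faces the robot and must come to overhang the riser's front edge
- fixture: fixed grey assembly plate, 190 mm (x) by 250 mm (y) by 10 mm, origin at the centre of its underside. At y = -50 mm a black and clear hexagonal bird feeder (124 mm across, roof top 104 mm above the bench) is clamped to it, with the steel eye on its roof; at y = +85 mm stands the green seat
- seat_top (a point): centre of the top face of the green seat, 35 mm above the bench: a rail 170 mm long (fixture's x) and 34 mm wide, narrower than the strap, so that fingers can pass beside it down to the plate at 10 mm. At each end a stop rises 8 mm; between the stops there are 154 mm. The strap lies on it lengthwise (x along x)
- eye_bar (a point): middle of the eye's horizontal top bar, 159 mm above the bench: steel rod 6 mm thick along the fixture's y, held by two uprights, 50 mm apart inside, 55 mm of free height between bar and roof. Rigid
- rack: fixed blue rack, 130 mm by 150 mm, floor 10 mm thick, origin at the centre of its underside; two slots along its x at y = +38 and -38 mm, each 14 mm wide and 30 mm deep, hold the orange and the grey hook upright (either may be in either slot), with about 3 mm of play along x
- clip: orange snap hook (carabiner), 80 g, upright in a slot, gate side down, in its x-z plane: 84 mm long (x), 64 mm high (z), 12 mm thick (y). Origin: middle of its underside. Spine on top, z = 48 to 64 mm: grip it there across y, fingertips not below z = 48 mm, as the loop (inside x -30 to 31, z 10 to 48 mm) must stay free. The underside is closed by the gate up to the nose (solid from x = 18 mm on)
- gate (a joint): steel gate of the orange hook, 8 mm rod at z = 5 mm of the hook, hinged at x = -20, tip at x = 18 mm. 0 = shut; opens up into the loop to 1.15 rad; its spring takes 2 to 6 N and shuts it. Press the hook squarely down on the eye bar with the bar at about x = 8 mm (-4 to 13) of the hook: the gate falls shut once the bar's centre is at z = 37 mm of the hook (spine meets bar at 45 mm)
- clip_grey: grey snap hook of the same shape in the other slot of the rack, to be left there. Origin: middle of its underside
- driver: bystander: screwdriver lying crosswise in front of the robot, about 140 mm long
- cards: bystander: blue pack of cards 80 by 55 by 12 mm. Origin: centre of underside
- knob_cap: bystander: black plastic cap 60 mm across, 30 mm high. Origin: centre of underside
There are look-alikes about, which are no part of the job. Several things have the shape of the clip; the one meant has the colours described above.

How it is judged:
By the outcome, as a careful person would: the job done as asked, in the order asked, and still so for the second after the job is handed in, with the robot touching nothing.
It also fails if it takes over 64 s, if anything falls off the work surface, if the arm or the gripper's body presses on something with over 40 N, if the wrist force passes 120 N, or if a joint passes its speed limit or range.

## Working session

There is one attempt and no reset: what is moved stays moved. The work goes in short steps, Python scripts to look and compute and a tool call to move; the robot and the scene stay as the last step left them, time stands still between calls to the robot, and variables do not carry over. Pictures are saved under pics/ and viewed, and the job is handed in when it is done.

Besides the shell and the picture viewer there is one more tool, called after "Call:" by a JSON object that holds its "name" and its "arguments", one argument or row to a line. carry_out: Moves the arm, as the interface text tells. Its arguments: {"type":"object","properties":{"targets":{"type":"array","items":{"type":"array"}},"newtons":{"type":"number"}},"required":["targets"]}

```bash
ls; mkdir -p pics
cat > h.py <<'E'
import numpy as np, cv2
from workcell import ctrl
def snap(name,tag):
    c=ctrl.camera(name); cv2.imwrite(f'pics/{tag}.png',c['image'][:,:,::-1]); np.savez(f'pics/{tag}.npz',**c); return c
def load(tag):
    d=np.load(f'pics/{tag}.npz'); return {k:d[k] for k in d.files}
def ray(c,u,v):
    K=np.array([[c['fx'],0,c['cx']],[0,c['fy'],c['cy']],[0,0,1]],float)
    p=cv2.undistortPoints(np.array([[[u,v]]],float),K,np.array([c['k1'],0,0,0],float))[0,0]
    R=cv2.Rodrigues(np.asarray(c['rvec'],float))[0]; t=np.asarray(c['tvec'],float).ravel()
    return -R.T@t, R.T@np.array([p[0],p[1],1])
def onz(c,u,v,z):
    o,d=ray(c,u,v); return o+d*(z-o[2])/d[2]
def proj(c,P):
    K=np.array([[c['fx'],0,c['cx']],[0,c['fy'],c['cy']],[0,0,1]],float)
    return cv2.projectPoints(np.array(P,float).reshape(-1,1,3),np.asarray(c['rvec'],float),np.asarray(c['tvec'],float),K,np.array([c['k1'],0,0,0],float))[0].reshape(-1,2)
E
python3 - <<'E'
from h import *
a=snap('scene','s0'); b=snap('top','t0')
for c in(a,b):
    print({k:v for k,v in c.items() if k!='image'}); print(ray(c,280,210))
s=ctrl.state(); print(s); print(ctrl.pinch_z)
E
```

```text
pics
{'fx': 480.022867184154, 'fy': 480.022867184154, 'cx': 281.2499658678609, 'cy': 205.170114305416, 'k1': -0.008380431188107551, 'rvec': array([ 0.94181965,  2.6825952 , -0.77138609]), 'tvec': array([ 0.37343572, -0.17218641,  1.33587874])}
(array([0.83929102, 0.42751017, 1.03271488]), array([-0.33557218, -0.40515327, -0.85049995]))
{'fx': 479.79539411677996, 'fy': 479.79539411677996, 'cx': 278.7055754071144, 'cy': 214.85747923335433, 'k1': -0.13570457158819202, 'rvec': array([ 2.16931385, -2.13562738,  0.15683204]), 'tvec': array([-5.06632756e-04,  5.07943685e-01,  1.32268176e+00])}
(array([0.31991407, 0.01499017, 1.38018998]), array([ 0.14848882, -0.0080933 , -0.98893647]))
{'clock': 0.1, 'qpos': array([9.56396668e-01, 2.59152924e-01, 2.08587416e-02, 1.33368937e+00,
       4.97418557e-06, 1.41819373e+00]), 'joint_vel': array([ 0.00067245, -0.00220412,  0.00220664, -0.00120515,  0.00085542,
        0.00210749]), 'joint_torque': array([ 3.83255974e-03, -5.56692517e+01,  3.45071661e+01,  1.16285574e-02,
       -2.31081513e-04,  1.57172843e-05]), 'position': array([0.24504282, 0.49236016, 0.40412554]), 'tool_rot': array([ 8.50163851e-01,  5.26517877e-01, -5.47286740e-04,  2.29911496e-04]), 'ft_force': array([0.35971867, 0.15998346, 0.33408762]), 'torque': array([-0.0095922 ,  0.02546483, -0.06759205]), 'gripper_width': 0.9983760737916016}
0.1547
```

View pics/s0.png

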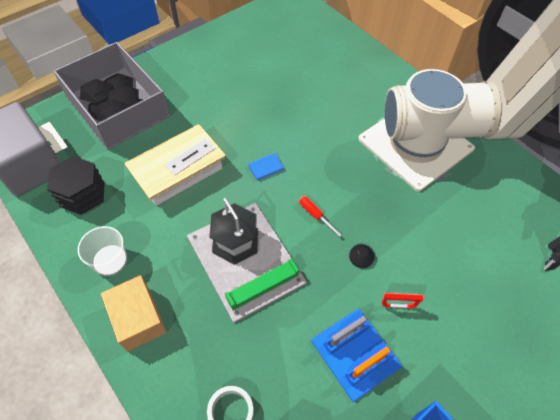

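View pics/t0.png

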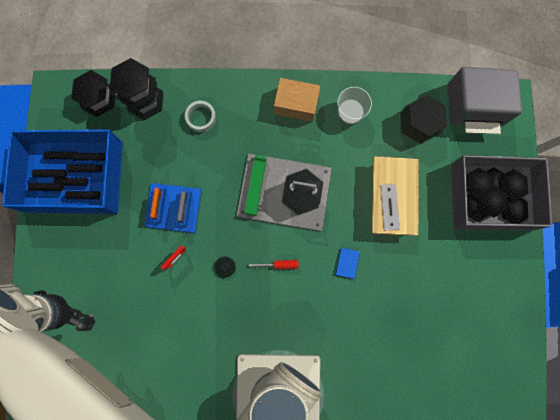

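The top view shows the riser near (395,195) with the strap near (390,207). The fixture is near (284,192), with the green seat at (254,185) and the eye at (303,187). The rack is near (172,208), with the orange hook at (155,203) and the grey one at (181,207). The red clip at (173,259) is a look-alike. I'll zoom in on these.

Run:
```python
from h import *
a=load('t0')['image'][:,:,::-1]; b=load('s0')['image'][:,:,::-1]
def cr(im,u0,v0,u1,v1,k,n): cv2.imwrite(f'pics/{n}.png',cv2.resize(im[v0:v1,u0:u1],None,fx=k,fy=k,interpolation=cv2.INTER_CUBIC))
cr(a,230,145,430,245,4,'z1'); cr(a,135,170,215,250,7,'z2'); cr(b,120,120,320,270,4,'z3'); cr(b,180,190,310,320,4.5,'z4');cr(b,300,300,410,400,5,'z5')
```

```text
(no output)
```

View pics/z1.png

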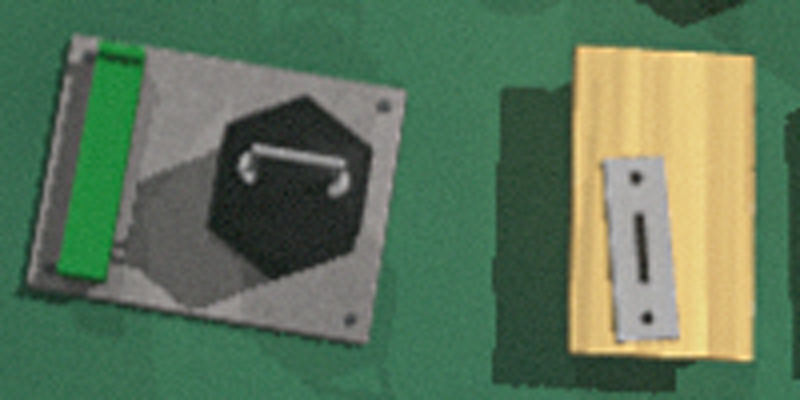

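View pics/z2.png

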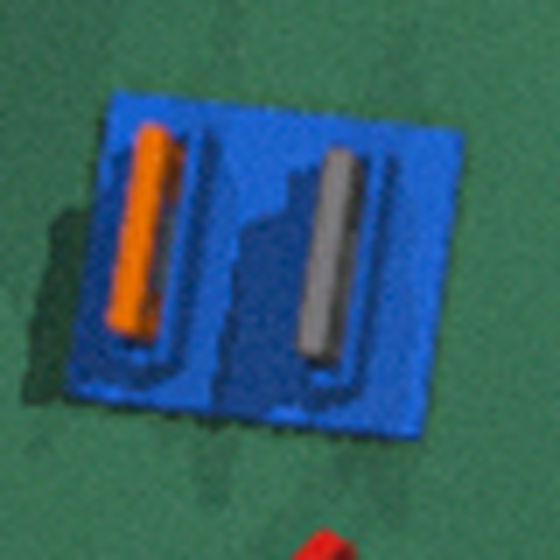

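View pics/z3.png

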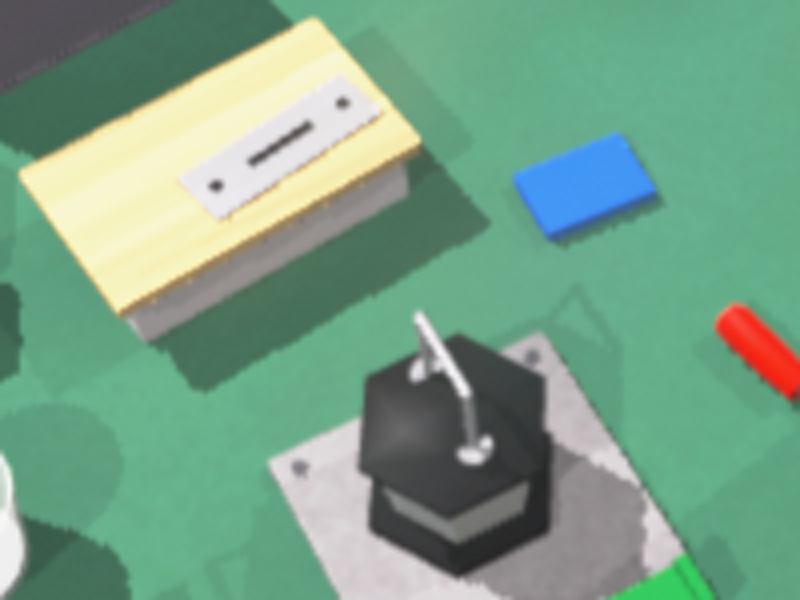

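View pics/z5.png

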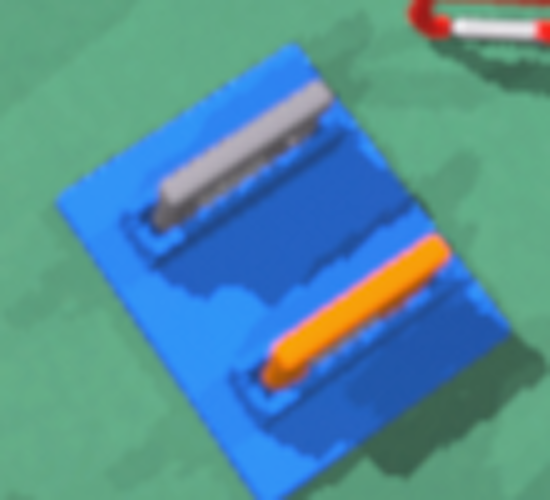

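Run:
```python
from h import *
import numpy as np
for tag in('t0','s0'):
    c=load(tag); im=c['image']; hsv=cv2.cvtColor(im,cv2.COLOR_RGB2HSV); H,S,V=[hsv[:,:,i].astype(int) for i in range(3)]
    def rect(m,roi,name,z,n=1):
        mm=np.zeros(m.shape,np.uint8); u0,v0,u1,v1=roi; mm[v0:v1,u0:u1]=m[v0:v1,u0:u1]*255
        cs=sorted(cv2.findContours(mm,cv2.RETR_EXTERNAL,cv2.CHAIN_APPROX_NONE)[0],key=cv2.contourArea)[-1:]
        k=cs[0]; r=cv2.minAreaRect(cv2.convexHull(k)); 
        eps=0.03*cv2.arcLength(k,True); q=cv2.approxPolyDP(cv2.convexHull(k),eps,True)[:,0]
        P=np.array([onz(c,*x,z) for x in q])
        print(tag,name,'area',cv2.contourArea(k)); print(np.c_[q,P.round(4)*1].round(4).tolist())
        # metric rect
        Q=np.array([onz(c,*x[0],z)[:2] for x in k],np.float32); (cx,cy),(w,h),an=cv2.minAreaRect(Q); print('  metric rect',round(cx,4),round(cy,4),round(w,4),round(h,4),round(an,2))
    R={'t0':dict(riser=(365,150,425,240),seat=(235,145,275,225),rack=(135,175,215,240),plate=(230,145,335,240)),
       's0':dict(riser=(120,120,230,210),seat=(220,255,305,312),rack=(305,300,410,400),plate=(180,195,310,320))}[tag]
    yel=(H>15)&(H<33)&(S>60)&(V>90)
    rect(yel,R['riser'],'riser',.060)
    rect((S<60)&(V>110),( (376,180,404,234) if tag=='t0' else (160,138,218,176)),'strap',.063)
    g=(H>50)&(H<72)&(S>190)&(V>80) ; rect(g,R['seat'],'seat',.035)
    bl=(H>100)&(H<120)&(S>150); rect(bl,R['rack'],'rack',.040)
    orr=(H>5)&(H<22)&(S>180)&(V>150); rect(orr,R['rack'],'orange',.074)
    rect((S<60)&(V>90),R['plate'],'plate',.010)
```

```text
t0 riser area 3431.5
[[375.0, 156.0, 0.6784, -0.2646, 0.06], [418.0, 159.0, 0.6728, -0.3898, 0.06], [416.0, 235.0, 0.4537, -0.3778, 0.06], [372.0, 232.0, 0.4605, -0.2528, 0.06]]
  metric rect 0.5663 -0.3206 0.132 0.2221 88.28
t0 strap area 653.5
[[395.0, 184.0, 0.5974, -0.3198, 0.063], [399.0, 228.0, 0.4724, -0.3287, 0.063], [385.0, 230.0, 0.4663, -0.2889, 0.063], [381.0, 185.0, 0.5937, -0.2796, 0.063]]
  metric rect 0.5323 -0.3035 0.1301 0.0446 3.52
t0 seat area 423.0
[[257.0, 157.0, 0.6754, 0.0726, 0.035], [264.0, 162.0, 0.6609, 0.0521, 0.035], [255.0, 214.0, 0.5093, 0.0746, 0.035], [246.0, 213.0, 0.5117, 0.1002, 0.035]]
  metric rect 0.5918 0.0757 0.0308 0.166 80.53
t0 rack area 2219.0
[[151.0, 183.0, 0.5936, 0.3755, 0.04], [200.0, 189.0, 0.578, 0.2329, 0.04], [194.0, 232.0, 0.4547, 0.2452, 0.04], [144.0, 225.0, 0.472, 0.3892, 0.04]]
  metric rect 0.5243 0.3104 0.149 0.129 84.13
t0 orange area 79.0
[[158.0, 189.0, 0.5699, 0.3455, 0.074], [154.0, 216.0, 0.4937, 0.3528, 0.074], [151.0, 216.0, 0.4936, 0.3612, 0.074], [155.0, 189.0, 0.5698, 0.354, 0.074]]
  metric rect 0.5317 0.3534 0
[... 759 characters left out ...]
c rect 0.5546 0.0949 0.0 0.0 0.0
s0 rack area 3447.5
[[359.0, 309.0, 0.4715, 0.2565, 0.04], [401.0, 366.0, 0.4886, 0.397, 0.04], [351.0, 399.0, 0.6111, 0.3795, 0.04], [311.0, 340.0, 0.5964, 0.2426, 0.04]]
  metric rect 0.5415 0.3195 0.1465 0.128 83.97
s0 orange area 205.0
[[388.0, 349.0, 0.4966, 0.3587, 0.074], [380.0, 359.0, 0.5231, 0.3627, 0.074], [353.0, 375.0, 0.5857, 0.3515, 0.074], [358.0, 367.0, 0.5677, 0.3466, 0.074]]
  metric rect 0.5412 0.355 0.0116 0.0894 84.3
s0 plate area 4270.5
[[255.0, 203.0, 0.4722, -0.1152, 0.01], [306.0, 283.0, 0.5123, 0.1304, 0.01], [231.0, 319.0, 0.6957, 0.0923, 0.01], [187.0, 235.0, 0.6566, -0.1443, 0.01]]
  metric rect 0.5837 -0.0075 0.2545 0.1924 81.04
```

View pics/z4.png

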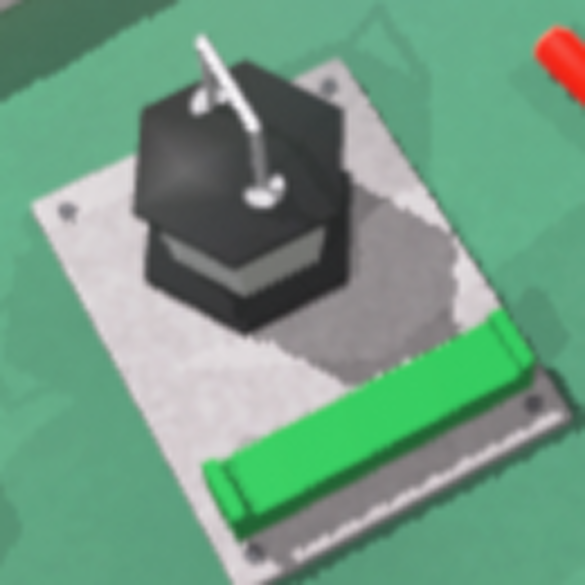

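Run:
```python
from h import *
t,s=load('t0'),load('s0')
def cr(c,u0,v0,u1,v1,k,n): cv2.imwrite(f'pics/{n}.png',cv2.resize(c['image'][v0:v1,u0:u1,::-1],None,fx=k,fy=k,interpolation=cv2.INTER_NEAREST))
cr(t,285,170,325,200,18,'e1'); cr(s,210,190,250,240,12,'e2'); cr(t,236,148,272,220,8,'e3')
f=lambda c,x,y,z:print(onz(c,x,y,z).round(4))
f(t,293.6,182.9,.162);f(t,315.4,186.1,.162);f(s,225,199.9,.162);f(s,235.5,218.3,.162)
```

```text
[ 0.5744 -0.0292  0.162 ]
[ 0.5669 -0.0857  0.162 ]
[ 0.5726 -0.0811  0.162 ]
[ 0.582  -0.0296  0.162 ]
```

View pics/e1.png

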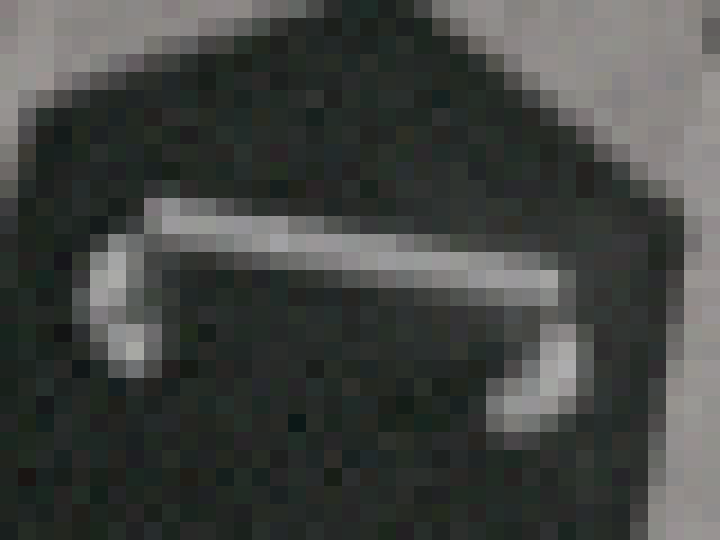

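View pics/e2.png

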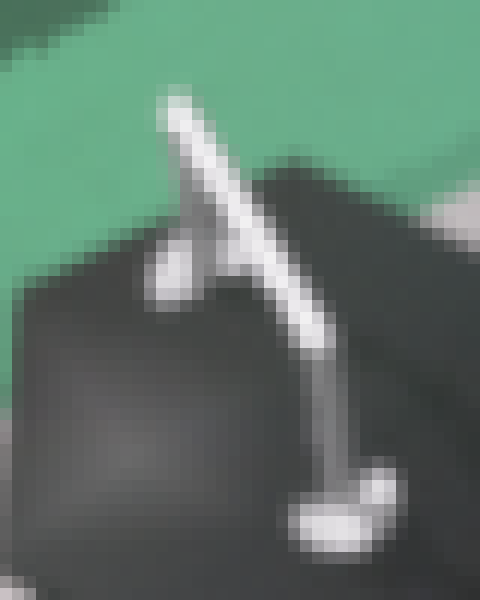

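View pics/e3.png

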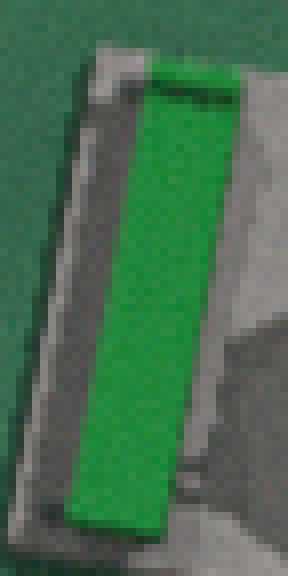

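Run:
```python
from h import *
t,s=load('t0'),load('s0')
def tri(p,q):
    o,d=ray(t,*p);O,D=ray(s,*q); A=np.c_[d,-D]; k=np.linalg.lstsq(A,O-o,rcond=None)[0]; a,b=o+d*k[0],O+D*k[1]; return ((a+b)/2).round(4),(np.linalg.norm(a-b)*1000).round(1)
print(tri((292.9,181.3),(236.2,217.8)),tri((315.3,185.2),(223.8,198.2)))
for c,p in((t,[(292.9,181.3),(315.3,185.2)]),(s,[(236.2,217.8),(223.8,198.2)])):
    print([onz(c,*x,.159).round(4) for x in p])
e=lambda x,y:(236+x/8-.5,148+y/8-.5)
for q in [(148,58),(242,70),(65,520),(165,537)]: print(onz(t,*e(*q),.043).round(4))
g=lambda x,y:(180+x/4.5-.5,190+y/4.5-.5)
print('scene')
for q in [(205,462),(240,520),(500,312),(535,358)]: print(onz(s,*g(*q),.043).round(4))
# orange/grey tops
z=lambda x,y:(135+x/7-.5,170+y/7-.5)
for q in [(150,125),(120,335),(340,150),(312,358)]: print('t',onz(t,*z(*q),.074).round(4))
z5=lambda x,y:(300+x/5-.5,300+y/5-.5)
for q in [(437,242),(288,350),(318,90),(175,190)]: print('s',onz(s,*z5(*q),.074).round(4))
```

```text
(array([ 0.5795, -0.0283,  0.1626]), np.float64(2.8)) (array([ 0.5707, -0.0866,  0.1598]), np.float64(2.5))
[array([ 0.5792, -0.0274,  0.159 ]), array([ 0.5699, -0.0857,  0.159 ])]
[array([ 0.5793, -0.0313,  0.159 ]), array([ 0.5712, -0.0881,  0.159 ])]
[0.6799 0.081  0.043 ]
[0.6759 0.0472 0.043 ]
[0.5119 0.1064 0.043 ]
[0.5064 0.071  0.043 ]
scene
[0.6752 0.0459 0.043 ]
[0.6792 0.0805 0.043 ]
[0.5119 0.0731 0.043 ]
[0.5143 0.1037 0.043 ]
t [0.5745 0.3516 0.074 ]
t [0.4898 0.3592 0.074 ]
t [0.5653 0.2745 0.074 ]
t [0.4819 0.282  0.074 ]
s [0.4968 0.3558 0.074 ]
s [0.5723 0.349  0.074 ]
s [0.4902 0.2809 0.074 ]
s [0.5644 0.2748 0.074 ]
```

Call:
{"name": "carry_out", "arguments": {
  "targets": [
    [[0, 0, 0.07], [0.044, -0.115, 0], 0],
    [[0, 0, 0.07], [0.044, -0.115, 0], 0],
    [[0, 0, 0.07], [0.044, -0.115, 0], 0],
    [[0, 0, 0.07], [0.044, -0.115, 0], 0],
    [[0, 0, 0.07], [0.044, -0.115, 0], 0],
    [[0, 0, 0.07], [0.044, -0.115, 0], 0],
    [[0, 0, 0.07], [0.044, -0.115, 0], 0],
    [[0, 0, 0.07], [0.044, -0.115, 0], 0],
    [[0, 0, 0.07], [0.044, -0.115, 0], 0],
    [[0, 0, 0.07], [0.044, -0.115, 0], 0]
  ],
  "newtons": 60
}}

```text
clock: 1.1
position: [0.4184, 0.0257, 0.4008]
tool_rot: [0.737, 0.676, -0.002, 0.001]
ft_force: [1.3, 0.8, 0.5]
gripper_width: -0.0
```

Call:
{"name": "carry_out", "arguments": {
  "targets": [
    [[0, 0, 0.038], [0.04, -0.103, -0.02], 0],
    [[0, 0, 0.038], [0.04, -0.103, -0.03], 0],
    [[0, 0, 0.038], [0.04, -0.103, -0.045], 0],
    [[0, 0, 0.038], [0.04, -0.103, -0.05], 0],
    [[0, 0, 0.038], [0.04, -0.103, -0.05], 0],
    [[0, 0, 0.038], [0.04, -0.103, -0.05], 0],
    [[0, 0, 0.038], [0.04, -0.103, -0.05], 0],
    [[0, 0, 0.038], [0.04, -0.103, -0.05], 0],
    [[0, 0, 0], [0, 0, 0], 0],
    [[0, 0, 0], [0, 0, 0], 0]
  ]
}}

```text
clock: 2.1
position: [0.5477, -0.323, 0.2539]
tool_rot: [0.684, 0.73, -0.001, -0.001]
ft_force: [0.1, 0.0, 0.6]
gripper_width: -0.002
```

Call:
{"name": "carry_out", "arguments": {
  "targets": [
    [[0, 0, 0], [0, 0.05, -0.01], 0],
    [[0, 0, 0], [0, 0, -0.01], 0],
    [[0, 0, 0], [0, 0, -0.01], 0],
    [[0, 0, 0], [0, 0, -0.005], 0],
    [[0, 0, 0], [0, 0, -0.005], 0],
    [[0, 0, 0], [0, 0, -0.005], 0],
    [[0, 0, 0], [0, 0, -0.005], 0],
    [[0, 0, 0], [0, 0, -0.003], 0],
    [[0, 0, 0], [0, 0, -0.003], 0],
    [[0, 0, 0], [0, 0, -0.003], 0]
  ]
}}

```text
clock: 3.1
position: [0.5467, -0.3004, 0.2365]
tool_rot: [0.683, 0.73, -0.001, 0.002]
ft_force: [-3.5, 3.6, 9.1]
gripper_width: 0.004
```

Call:
{"name": "carry_out", "arguments": {
  "targets": [
    [[0, 0, 0], [-0.01, 0, -0.004], 0],
    [[0, 0, 0], [-0.015, 0, -0.004], 0],
    [[0, 0, 0], [-0.015, 0, -0.004], 0],
    [[0, 0, 0], [-0.015, 0, -0.004], 0],
    [[0, 0, 0], [-0.015, 0, -0.004], 0],
    [[0, 0, 0], [-0.015, 0, -0.004], 0],
    [[0, 0, 0], [-0.015, 0, -0.004], 0],
    [[0, 0, 0], [-0.015, 0, -0.004], 0],
    [[0, 0, 0], [-0.015, 0, -0.004], 0],
    [[0, 0, 0], [-0.01, 0, -0.004], 0]
  ]
}}

```text
clock: 4.1
position: [0.4997, -0.3048, 0.2365]
tool_rot: [0.682, 0.731, 0.009, 0.026]
ft_force: [4.5, 1.7, 8.0]
gripper_width: -0.002
```

Run:
```python
from h import *
c=snap('top','t1'); cv2.imwrite('pics/z6.png',cv2.resize(c['image'][150:245,355:430,::-1],None,fx=6,fy=6,interpolation=cv2.INTER_CUBIC))
c=snap('scene','s1'); cv2.imwrite('pics/z7.png',cv2.resize(c['image'][110:215,120:250,::-1],None,fx=5,fy=5,interpolation=cv2.INTER_CUBIC))
print(ctrl.state()['position'],ctrl.state()['ft_force'])
```

```text
[ 0.49954593 -0.30477467  0.23646728] [ 2.86731499 -0.08232201  8.35058645]
```

View pics/z6.png

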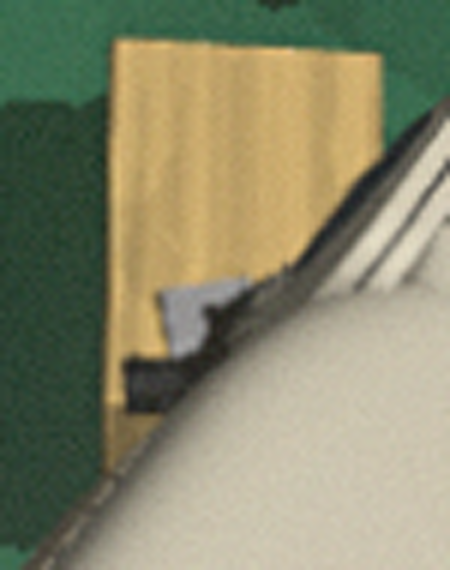

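View pics/z7.png

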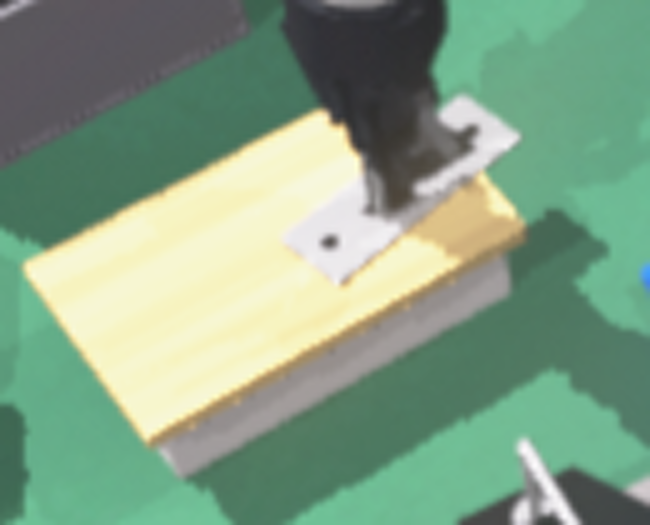

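Run:
```python
from h import *
c=load('s1'); P=[onz(c,120+x/5-.5,110+y/5-.5,.063)[:2] for x,y in [(287,240),(345,283),(520,135),(462,97)]]
P=np.array(P); print(P.round(4)); print(P.mean(0)); f=(P[0]+P[1])/2;n=(P[2]+P[3])/2; print(f,n,np.degrees(np.arctan2(*(f-n)[::-1])))
t=load('t1');print(onz(t,355+160/6-.5,150+290/6-.5,.063),onz(t,355+247/6-.5,150+280/6-.5,.063))
for x,y in[(525,230),(320,112)]: print('riser front',onz(c,120+x/5-.5,110+y/5-.5,.060))
```

```text
[[ 0.5636 -0.32  ]
 [ 0.5555 -0.2787]
 [ 0.4307 -0.3035]
 [ 0.4396 -0.344 ]]
[ 0.49735277 -0.31156017]
[ 0.55955954 -0.29938618] [ 0.43514599 -0.32373417] 11.072960053140722
[ 0.55695259 -0.27942981  0.063     ] [ 0.56249751 -0.32097641  0.063     ]
riser front [ 0.4639561 -0.2522884  0.06     ]
riser front [ 0.50319691 -0.38433457  0.06      ]
```

```bash
cat >> h.py <<'E'
from scipy.spatial.transform import Rotation as Ro
def need(pos,yawdeg):
    s=ctrl.state(); p=s['position']; R=Ro.from_quat(s['tool_rot'])
    a=np.radians(yawdeg)/2; T=Ro.from_quat([np.cos(a),np.sin(a),0,0])
    print('pos',p.round(4),'F',s['ft_force'].round(1),'w',round(float(s['gripper_width'])*85.4,1),'t',s['clock'])
    print('turn share',((T*R.inv()).as_rotvec()/.5).round(3),'shift share',((np.array(pos)-p)/.4).round(4))
E
python3 -c "
from h import *
need([.525,-.314,.243],94)"
```

```text
pos [ 0.4995 -0.3048  0.2365] F [ 2.9 -0.1  8.4] w -0.0 t 4.2
turn share [0.046 0.098 0.001] shift share [ 0.0636 -0.0231  0.0163]
```

Call:
{"name": "carry_out", "arguments": {
  "targets": [
    [[0, 0, 0], [0, 0, 0.02], 0],
    [[0.046, 0.098, 0], [0, 0, 0.005], 0],
    [[0, 0, 0], [0.064, -0.023, 0], 0],
    [[0, 0, 0], [0, 0, -0.008], 0],
    [[0, 0, 0], [0, 0, -0.008], 0],
    [[0, 0, 0], [0, 0, -0.006], 0],
    [[0, 0, 0], [0, 0, -0.005], 0],
    [[0, 0, 0], [0, 0, -0.004], 0],
    [[0, 0, 0], [0, 0, -0.004], 0],
    [[0, 0, 0], [0, 0, -0.004], 0]
  ]
}}

```text
clock: 5.2
position: [0.5237, -0.314, 0.2364]
tool_rot: [0.683, 0.731, -0.0, 0.002]
ft_force: [-3.9, 3.2, 14.7]
gripper_width: -0.003
```

```bash
python3 -c "
from h import *
need([.525,-.314,.236],94)"
```

```text
pos [ 0.5237 -0.314   0.2364] F [-3.9  3.2 14.7] w -0.3 t 5.2
turn share [0.005 0.004 0.003] shift share [ 0.0032  0.     -0.0011]
```

Call:
{"name": "carry_out", "arguments": {
  "targets": [
    [[0, 0.01, 0], [-0.008, 0, -0.005], 0],
    [[0.005, 0.01, 0], [-0.009, 0, -0.005], 0],
    [[0.005, 0.01, 0], [-0.009, 0, -0.005], 0],
    [[0.005, 0.01, 0], [-0.009, 0, -0.005], 0],
    [[0.005, 0.01, 0], [-0.009, 0, -0.005], 0],
    [[0.005, 0.01, 0], [-0.009, 0, -0.005], 0],
    [[0.005, 0.01, 0], [-0.009, 0, -0.005], 0],
    [[0.005, 0.01, 0], [-0.009, 0, -0.005], 0],
    [[0, 0, 0], [0, 0, 0.02], 0],
    [[0, 0, 0], [0, 0, 0.05], 0]
  ]
}}

```text
clock: 6.2
position: [0.5022, -0.3159, 0.2639]
tool_rot: [0.681, 0.732, 0.0, 0.002]
ft_force: [0.2, -0.6, -0.8]
gripper_width: -0.004
```

Run:
```python
from h import *
need([.48,-.314,.3],100)
c=snap('scene','s2'); cv2.imwrite('pics/z8.png',cv2.resize(c['image'][110:215,120:250,::-1],None,fx=6,fy=6,interpolation=cv2.INTER_CUBIC))
```

```text
pos [ 0.5022 -0.3159  0.2639] F [ 0.2 -0.6 -0.8] w -0.3 t 6.2
turn share [0.004 0.007 0.205] shift share [-0.0554  0.0047  0.0903]
```

View pics/z8.png

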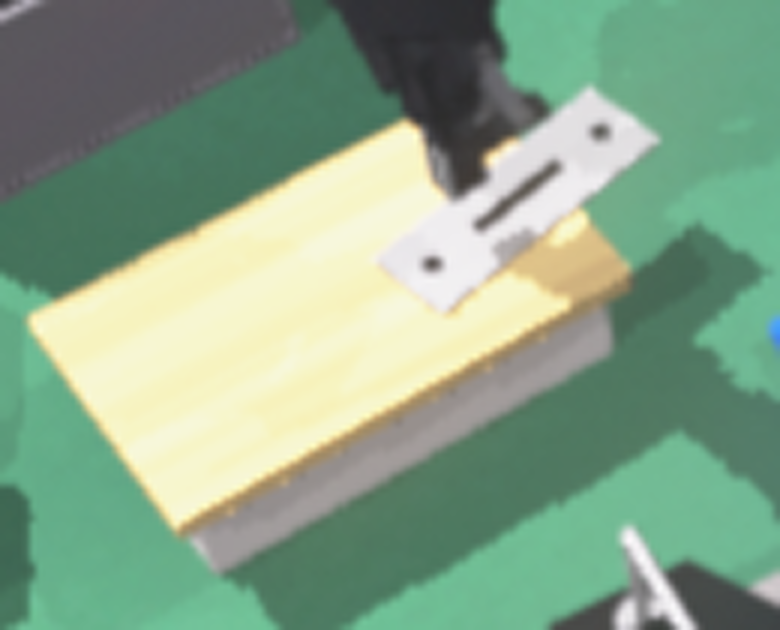

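```bash
cat > m.py <<'E'
from h import *
def strap(c,pts,z=.063):
    P=np.array([onz(c,x,y,z)[:2] for x,y in pts]); f=(P[0]+P[1])/2;n=(P[2]+P[3])/2
    print(P.round(4).tolist(),'c',P.mean(0).round(4),'far',f.round(4),'near',n.round(4),'yaw',np.degrees(np.arctan2(*(f-n)[::-1])).round(2),'len',np.linalg.norm(f-n).round(4))
E
python3 - <<'E'
from m import *
c=load('s2'); strap(c,[(120+x/6-.5,110+y/6-.5) for x,y in [(378,262),(447,313),(660,138),(592,88)]])
for x,y in[(632,275),(408,122)]: print('riser front',onz(c,120+x/6-.5,110+y/6-.5,.060))
E
```

```text
[[0.5449, -0.3231], [0.5369, -0.2819], [0.4103, -0.3049], [0.4171, -0.3474]] c [ 0.4773 -0.3143] far [ 0.5409 -0.3025] near [ 0.4137 -0.3261] yaw 10.54 len 0.1294
riser front [ 0.46297477 -0.25220098  0.06      ]
riser front [ 0.49098468 -0.38384091  0.06      ]
```

Call:
{"name": "carry_out", "arguments": {
  "targets": [
    [[0, 0, 0], [0, 0, 0.04], 74],
    [[0, 0, 0.1], [-0.08, -0.008, 0], 74],
    [[0, 0, 0.1], [-0.08, -0.008, 0], 74],
    [[0, 0, 0], [0, 0, 0], 74],
    [[0, 0, 0], [0, 0, 0], 74],
    [[0, 0, 0], [0, 0, 0], 74],
    [[0, 0, 0], [0, 0, 0], 74],
    [[0, 0, 0], [0, 0, 0], 74],
    [[0, 0, 0], [0, 0, 0], 74],
    [[0, 0, 0], [0, 0, 0], 74]
  ]
}}

```text
clock: 7.25
position: [0.4389, -0.3222, 0.2861]
tool_rot: [0.642, 0.767, 0.0, 0.006]
ft_force: [-0.6, -0.2, -0.6]
gripper_width: 0.865
```

Run:
```python
from h import *
need([.436,-.322,.2125],100)
```

```text
pos [ 0.4389 -0.3222  0.2861] F [-0.6 -0.2 -0.6] w 73.9 t 7.25
turn share [ 0.014  0.019 -0.003] shift share [-0.0073  0.0005 -0.184 ]
```

Call:
{"name": "carry_out", "arguments": {
  "targets": [
    [[0.014, 0.019, 0], [-0.007, 0, -0.03], 74],
    [[0, 0, 0], [0, 0, -0.04], 74],
    [[0, 0, 0], [0, 0, -0.04], 74],
    [[0, 0, 0], [0, 0, -0.035], 74],
    [[0, 0, 0], [0, 0, -0.02], 74],
    [[0, 0, 0], [0, 0, -0.01], 74],
    [[0, 0, 0], [0, 0, 0], 74],
    [[0, 0, 0], [0, 0, 0], 74],
    [[0, 0, 0], [0, 0, 0], 60],
    [[0, 0, 0], [0, 0, 0], 60]
  ]
}}

```text
clock: 8.25
position: [0.4354, -0.3218, 0.2107]
tool_rot: [0.642, 0.767, -0.0, -0.002]
ft_force: [-0.4, -0.2, -1.0]
gripper_width: 0.701
```

Run:
```python
from h import *
need([.436,-.322,.2125],100)
c=snap('scene','s3'); cv2.imwrite('pics/z9.png',cv2.resize(c['image'][90:215,120:270,::-1],None,fx=5,fy=5,interpolation=cv2.INTER_CUBIC))
```

```text
pos [ 0.4354 -0.3218  0.2107] F [-0.4 -0.2 -1. ] w 59.9 t 8.25
turn share [-0.005 -0.007 -0.004] shift share [ 0.0015 -0.0005  0.0046]
```

View pics/z9.png

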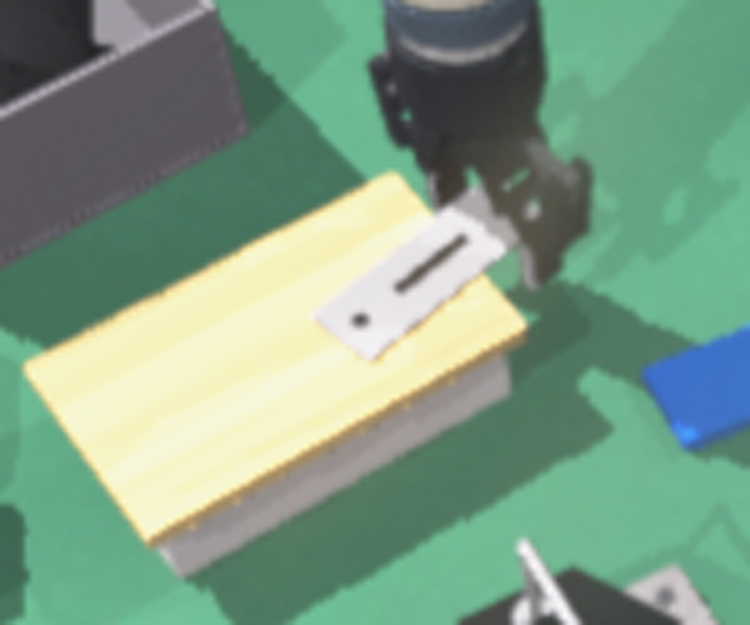

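The fingers straddle the overhanging end at about (450–590, 150–285) in the crop, clear of the riser's front edge. I'll close them.

Call:
{"name": "carry_out", "arguments": {
  "targets": [
    [[0, 0, 0], [0, 0, 0.004], 20],
    [[0, 0, 0], [0, 0, 0], 20],
    [[0, 0, 0], [0, 0, 0], 20],
    [[0, 0, 0], [0, 0, 0], 20],
    [[0, 0, 0], [0, 0, 0], 20],
    [[0, 0, 0], [0, 0, 0], 20],
    [[0, 0, 0], [0, 0, 0.01], 20],
    [[0, 0, 0], [0, 0, 0.02], 20],
    [[0, 0, 0], [0, 0, 0.03], 20],
    [[0, 0, 0], [0, 0, 0.04], 20]
  ],
  "newtons": 70
}}

```text
clock: 9.3
position: [0.435, -0.3214, 0.2537]
tool_rot: [0.642, 0.767, -0.0, -0.003]
ft_force: [0.3, 0.1, -0.4]
gripper_width: 0.484
```

Run:
```python
from h import *
need([.436,-.322,.30],100)
c=snap('scene','s4'); cv2.imwrite('pics/z10.png',cv2.resize(c['image'][90:215,120:270,::-1],None,fx=5,fy=5,interpolation=cv2.INTER_CUBIC))
```

```text
pos [ 0.435  -0.3214  0.2537] F [ 0.3  0.1 -0.4] w 41.4 t 9.3
turn share [-0.009 -0.01  -0.004] shift share [ 0.0025 -0.0015  0.1157]
```

View pics/z10.png

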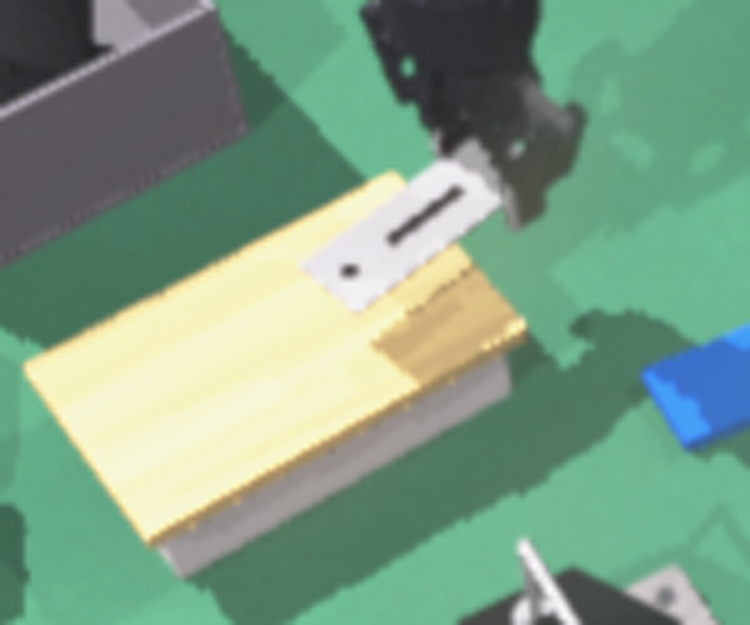

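Call:
{"name": "carry_out", "arguments": {
  "targets": [
    [[0, 0, 0], [0, 0, 0.06], 20],
    [[0, 0, 0], [0, 0.02, 0.09], 20],
    [[0, 0, 0], [0.01, 0.04, 0.08], 20],
    [[0, 0, -0.08], [0.03, 0.09, 0.04], 20],
    [[0, 0, -0.08], [0.03, 0.1, 0], 20],
    [[0, 0, -0.08], [0.03, 0.1, 0], 20],
    [[0, 0, -0.08], [0.03, 0.1, 0], 20],
    [[0, 0, -0.08], [0.03, 0.1, 0], 20],
    [[0, 0, -0.08], [0.03, 0.1, 0], 20],
    [[0, 0, -0.08], [0.03, 0.1, 0], 20]
  ]
}}

```text
clock: 10.35
position: [0.5234, -0.0152, 0.3728]
tool_rot: [0.749, 0.662, 0.001, 0.003]
ft_force: [0.7, -1.3, -0.6]
gripper_width: 0.488
```

Run:
```python
from h import *
need([.552,.083,.25],81)
```

```text
pos [ 0.5234 -0.0152  0.3728] F [ 0.7 -1.3 -0.6] w 41.7 t 10.35
turn share [ 0.006  0.011 -0.067] shift share [ 0.0715  0.2455 -0.307 ]
```

Call:
{"name": "carry_out", "arguments": {
  "targets": [
    [[0, 0, -0.03], [0.03, 0.1, 0], 20],
    [[0, 0, -0.03], [0.02, 0.08, -0.03], 20],
    [[0, 0, 0], [0.01, 0.03, -0.06], 20],
    [[0, 0, 0], [0, 0, -0.07], 20],
    [[0, 0, 0], [0, 0, -0.07], 20],
    [[0, 0, 0], [0, 0, -0.05], 20],
    [[0, 0, 0], [0, 0, -0.01], 20],
    [[0, 0, 0], [0, 0, 0], 20],
    [[0, 0, 0], [0, 0, 0], 20],
    [[0, 0, 0], [0, 0, 0], 20]
  ]
}}

```text
clock: 11.35
position: [0.5486, 0.0794, 0.2572]
tool_rot: [0.757, 0.653, 0.005, 0.005]
ft_force: [-0.7, -0.2, -1.1]
gripper_width: 0.489
```

Run:
```python
from h import *
need([.552,.083,.225],81)
c=snap('scene','s5'); cv2.imwrite('pics/z11.png',cv2.resize(c['image'][170:320,180:340,::-1],None,fx=4.5,fy=4,interpolation=cv2.INTER_CUBIC))
c=snap('top','t5'); cv2.imwrite('pics/z12.png',cv2.resize(c['image'][140:240,225:335,::-1],None,fx=6,fy=6,interpolation=cv2.INTER_CUBIC))
```

```text
pos [0.5486 0.0794 0.2572] F [-0.7 -0.2 -1.1] w 41.7 t 11.35
turn share [ 0.004  0.028 -0.019] shift share [ 0.0084  0.0091 -0.0805]
```

View pics/z11.png

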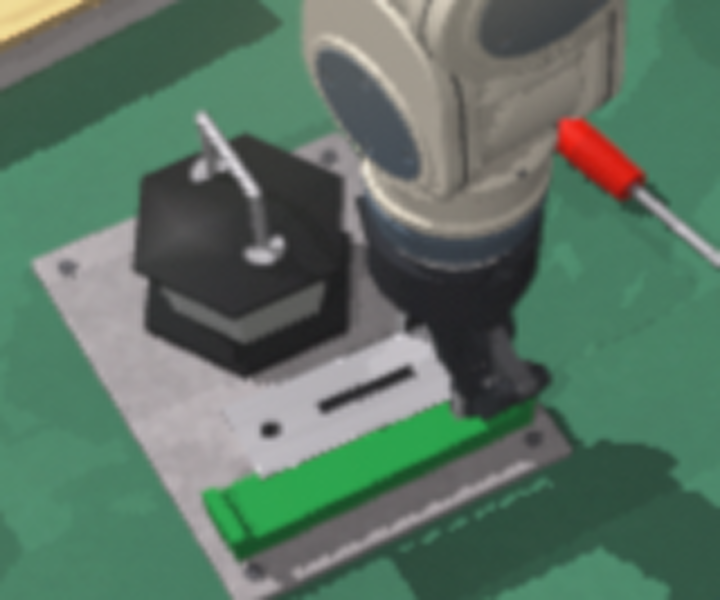

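View pics/z12.png

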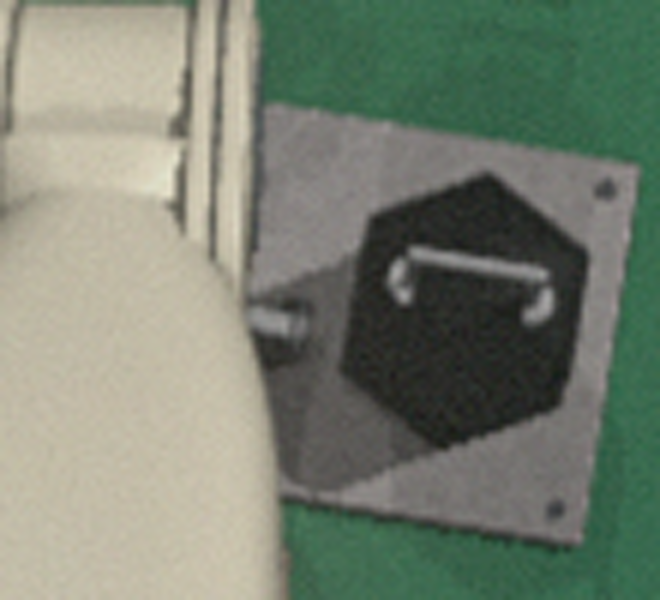

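Run:
```python
from h import *
c=load('s5'); 
for x,y in[(232,412),(262,476),(270,429)]: print(onz(c,180+x/4.5-.5,170+y/4-.5,.108).round(4))
p=np.array([.5486,.0794]); a=np.radians(-8.4)
print('pred far',p+.108*np.array([np.cos(a),np.sin(a)]))
```

```text
[0.6509 0.0431 0.108 ]
[0.6611 0.0806 0.108 ]
[0.6428 0.0619 0.108 ]
pred far [0.65544141 0.06362303]
```

Call:
{"name": "carry_out", "arguments": {
  "targets": [
    [[0.004, 0.028, -0.019], [0.008, 0.009, 0], 20],
    [[0, 0, 0], [0, 0, -0.03], 20],
    [[0, 0, 0], [0, 0, -0.03], 20],
    [[0, 0, 0], [0, 0, -0.03], 20],
    [[0, 0, 0], [0, 0, -0.02], 20],
    [[0, 0, 0], [0, 0, -0.02], 20],
    [[0, 0, 0], [0, 0, -0.01], 20],
    [[0, 0, 0], [0, 0, -0.01], 20],
    [[0, 0, 0], [0, 0, 0], 20],
    [[0, 0, 0], [0, 0, 0], 20]
  ]
}}

```text
clock: 12.45
position: [0.552, 0.0832, 0.192]
tool_rot: [0.761, 0.649, -0.0, -0.0]
ft_force: [-0.7, -0.2, -0.1]
gripper_width: 0.487
```

Run:
```python
from h import *
need([.552,.083,.187],81)
c=snap('scene','s6'); cv2.imwrite('pics/z13.png',cv2.resize(c['image'][190:320,180:320,::-1],None,fx=5,fy=4.5,interpolation=cv2.INTER_CUBIC))
```

```text
pos [0.552  0.0832 0.192 ] F [-0.7 -0.2 -0.1] w 41.6 t 12.45
turn share [ 0.    -0.001  0.002] shift share [ 0.0001 -0.0006 -0.0125]
```

View pics/z13.png

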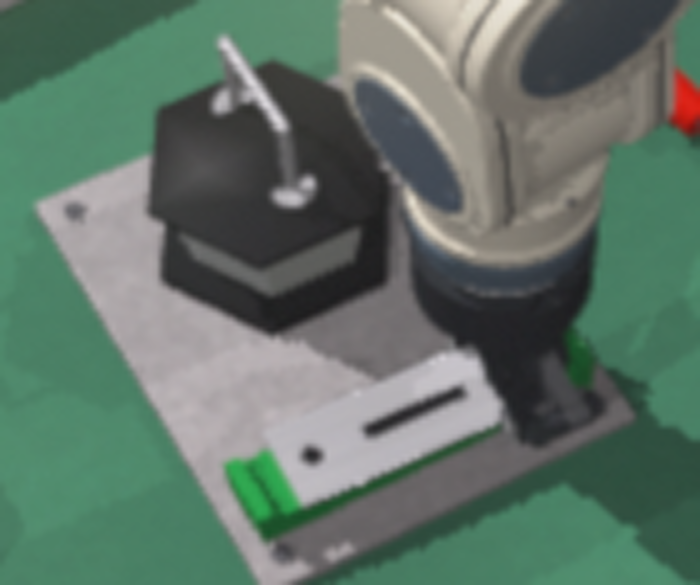

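The strap is centred over the seat between the stops. Its far end, near (285,470) in the crop, is about 12 mm from the far stop. I'll lower to contact.

Call:
{"name": "carry_out", "arguments": {
  "targets": [
    [[0, 0, 0], [0, 0, -0.005], 20],
    [[0, 0, 0], [0, 0, -0.005], 20],
    [[0, 0, 0], [0, 0, -0.003], 20],
    [[0, 0, 0], [0, 0, -0.002], 20],
    [[0, 0, 0], [0, 0, 0], 20],
    [[0, 0, 0], [0, 0, 0], 20],
    [[0, 0, 0], [0, 0, 0], 20],
    [[0, 0, 0], [0, 0, 0], 20],
    [[0, 0, 0], [0, 0, 0], 20],
    [[0, 0, 0], [0, 0, 0], 20]
  ]
}}

```text
clock: 13.5
position: [0.5522, 0.0832, 0.1885]
tool_rot: [0.761, 0.649, 0.001, 0.001]
ft_force: [0.3, -0.8, -0.5]
gripper_width: 0.488
```

Call:
{"name": "carry_out", "arguments": {
  "targets": [
    [[0, 0, 0], [0, 0, -0.003], 20],
    [[0, 0, 0], [0, 0, -0.003], 20],
    [[0, 0, 0], [0, 0, -0.003], 20],
    [[0, 0, 0], [0, 0, -0.002], 20],
    [[0, 0, 0], [0, 0, 0], 20],
    [[0, 0, 0], [0, 0, 0], 55],
    [[0, 0, 0], [0, 0, 0], 55],
    [[0, 0, 0], [0, 0, 0], 55],
    [[0, 0, 0], [0, 0, 0], 70],
    [[0, 0, 0], [0, 0, 0], 70]
  ]
}}

```text
clock: 14.5
position: [0.5518, 0.0833, 0.1883]
tool_rot: [0.761, 0.649, 0.002, 0.002]
ft_force: [-0.2, 0.0, -0.3]
gripper_width: 0.821
```

Run:
```python
from h import *
need([.552,.083,.187],81)
c=snap('scene','s7'); cv2.imwrite('pics/z14.png',cv2.resize(c['image'][190:320,180:320,::-1],None,fx=5,fy=4.5,interpolation=cv2.INTER_CUBIC))
```

```text
pos [0.5518 0.0833 0.1883] F [-0.2  0.  -0.3] w 70.1 t 14.5
turn share [0.001 0.013 0.002] shift share [ 0.0004 -0.0007 -0.0032]
```

View pics/z14.png

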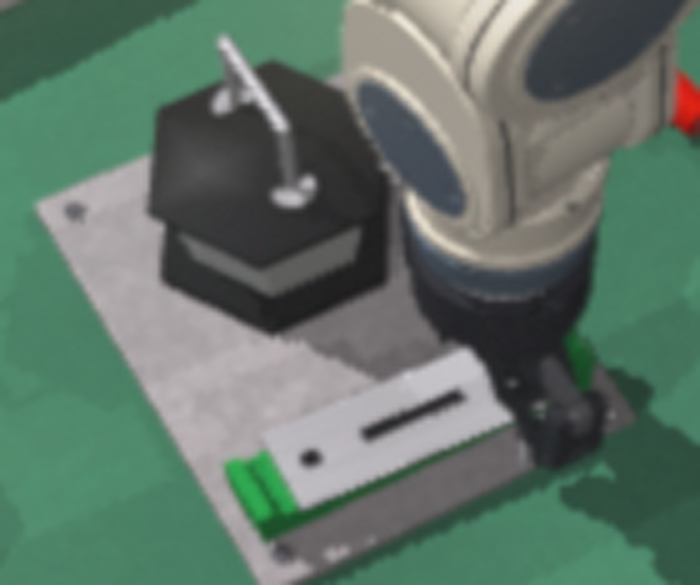

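Call:
{"name": "carry_out", "arguments": {
  "targets": [
    [[0, 0, 0], [0, 0, 0.03], 70],
    [[0, 0, 0], [0, 0, 0.06], 70],
    [[0, 0, 0], [0, 0, 0.08], 70],
    [[0, 0, 0], [0, 0.03, 0.08], 60],
    [[0, 0, 0.02], [-0.008, 0.1, 0], 50],
    [[0, 0, 0.02], [-0.008, 0.11, 0], 50],
    [[0, 0, 0.02], [-0.008, 0.11, 0], 50],
    [[0, 0, 0.02], [-0.008, 0.11, 0], 50],
    [[0, 0, 0.02], [-0.008, 0.11, 0], 50],
    [[0, 0, 0.02], [-0.008, 0.09, 0], 50]
  ]
}}

```text
clock: 15.55
position: [0.531, 0.3519, 0.3023]
tool_rot: [0.743, 0.669, 0.006, 0.004]
ft_force: [0.5, -0.3, -0.5]
gripper_width: 0.585
```

Run:
```python
from m import *
need([.533,.354,.25],84.6)
c=snap('scene','s8'); cv2.imwrite('pics/z15.png',cv2.resize(c['image'][220:320,210:310,::-1],None,fx=6,fy=6,interpolation=cv2.INTER_CUBIC))
c=snap('top','t8'); cv2.imwrite('pics/z16.png',cv2.resize(c['image'][140:240,225:335,::-1],None,fx=6,fy=6,interpolation=cv2.INTER_CUBIC))
```

```text
pos [0.531  0.3519 0.3023] F [ 0.5 -0.3 -0.5] w 50.0 t 15.55
turn share [-0.004  0.028  0.022] shift share [ 0.005   0.0053 -0.1307]
```

View pics/z15.png

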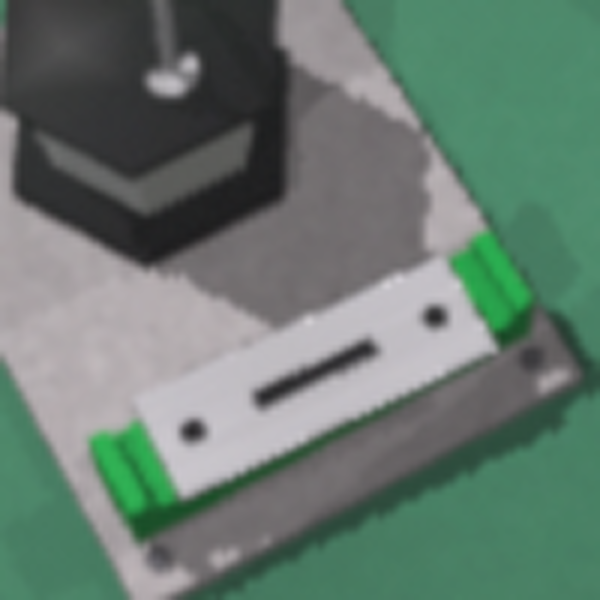

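View pics/z16.png

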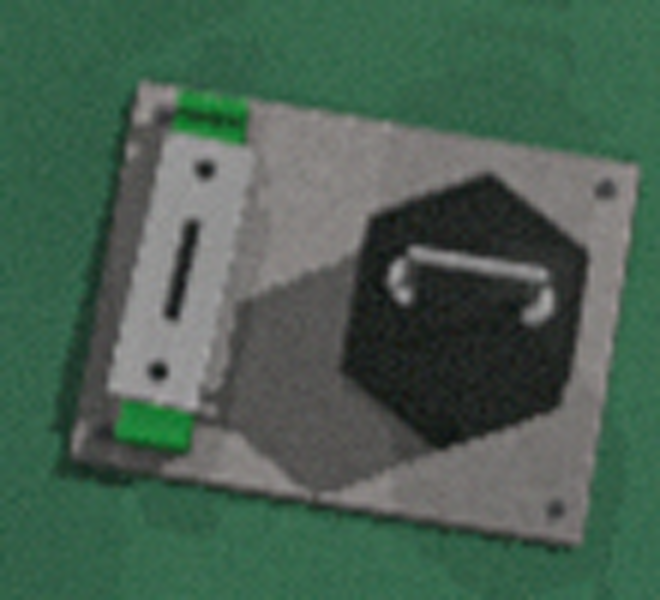

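The views agree: the strap lies flat on the seat, and green shows at both ends (scene crop from (165,450) to (470,300)). Now the hook.

Call:
{"name": "carry_out", "arguments": {
  "targets": [
    [[-0.004, 0.028, 0.022], [0.005, 0.005, -0.03], 45],
    [[0, 0, 0], [0, 0, -0.04], 45],
    [[0, 0, 0], [0, 0, -0.04], 45],
    [[0, 0, 0], [0, 0, -0.02], 45],
    [[0, 0, 0], [0, 0, -0.01], 45],
    [[0, 0, 0], [0, 0, 0], 45],
    [[0, 0, 0], [0, 0, 0], 45],
    [[0, 0, 0], [0, 0, 0], 45],
    [[0, 0, 0], [0, 0, 0], 45],
    [[0, 0, 0], [0, 0, 0], 45]
  ]
}}

```text
clock: 16.65
position: [0.5338, 0.3528, 0.246]
tool_rot: [0.738, 0.674, 0.0, -0.001]
ft_force: [0.1, 0.3, -0.7]
gripper_width: 0.524
```

Run:
```python
from m import *
need([.533,.354,.232],84.6)
c=snap('scene','s9'); cv2.imwrite('pics/z17.png',cv2.resize(c['image'][290:410,290:430,::-1],None,fx=5,fy=5,interpolation=cv2.INTER_CUBIC))
```

```text
pos [0.5338 0.3528 0.246 ] F [ 0.1  0.3 -0.7] w 44.8 t 16.65
turn share [-0.003 -0.002 -0.007] shift share [-0.002   0.003  -0.0351]
```

View pics/z17.png

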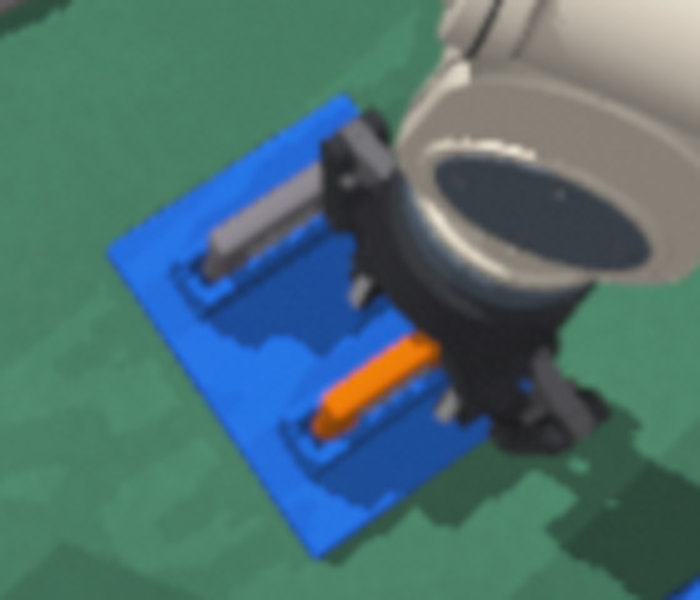

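Call:
{"name": "carry_out", "arguments": {
  "targets": [
    [[0, 0, 0], [-0.002, 0.003, -0.015], 45],
    [[0, 0, 0], [0, 0, -0.012], 45],
    [[0, 0, 0], [0, 0, -0.008], 45],
    [[0, 0, 0], [0, 0, -0.005], 40],
    [[0, 0, 0], [0, 0, 0], 30],
    [[0, 0, 0], [0, 0, 0], 20],
    [[0, 0, 0], [0, 0, 0], 4],
    [[0, 0, 0], [0, 0, 0], 4],
    [[0, 0, 0], [0, 0, 0], 4],
    [[0, 0, 0], [0, 0, 0], 4]
  ],
  "newtons": 70
}}

```text
clock: 17.7
position: [0.5327, 0.3543, 0.2287]
tool_rot: [0.738, 0.674, 0.0, -0.001]
ft_force: [-0.1, -0.4, -0.5]
gripper_width: 0.12
```

Run:
```python
from m import *
need([.533,.354,.232],84.6)
```

```text
pos [0.5327 0.3543 0.2287] F [-0.1 -0.4 -0.5] w 10.3 t 17.7
turn share [-0.003 -0.002 -0.008] shift share [ 0.0007 -0.0008  0.0082]
```

Call:
{"name": "carry_out", "arguments": {
  "targets": [
    [[0, 0, 0], [0, 0, 0], 22],
    [[0, 0, 0], [0, 0, 0], 22],
    [[0, 0, 0], [0, 0, 0.006], 22],
    [[0, 0, 0], [0, 0, 0.005], 22],
    [[0, 0, 0], [0, 0, 0], 22],
    [[0, 0, 0], [0, 0, 0], 4],
    [[0, 0, 0], [0, 0, 0], 4],
    [[0, 0, 0], [0, 0, 0], 4],
    [[0, 0, 0], [0, 0, 0], 4],
    [[0, 0, 0], [0, 0, 0], 4]
  ]
}}

```text
clock: 18.7
position: [0.5329, 0.3544, 0.2341]
tool_rot: [0.738, 0.674, 0.001, -0.001]
ft_force: [-0.1, -0.7, 1.9]
gripper_width: 0.118
```

Call:
{"name": "carry_out", "arguments": {
  "targets": [
    [[0, 0, 0], [0, 0, 0.01], 4],
    [[0, 0, 0], [0, 0, 0.02], 4],
    [[0, 0, 0], [0, 0, 0.03], 4],
    [[0, 0, 0], [0, 0, 0.05], 4],
    [[0, 0, 0], [0, 0, 0.07], 4],
    [[0, 0, 0], [0, 0, 0.08], 4],
    [[0, 0, 0], [0, 0, 0.08], 4],
    [[0, 0, 0], [0, 0, 0.06], 4],
    [[0, 0, 0], [0, 0, 0], 4],
    [[0, 0, 0], [0, 0, 0], 4]
  ]
}}

```text
clock: 19.7
position: [0.5307, 0.3533, 0.4072]
tool_rot: [0.738, 0.674, 0.002, -0.0]
ft_force: [-0.2, 0.6, -1.0]
gripper_width: 0.114
```

Run:
```python
from m import *
need([.533,.354,.232],84.6)
c=snap('scene','s10'); cv2.imwrite('pics/z18.png',cv2.resize(c['image'][260:420,280:460,::-1],None,fx=4.2,fy=3.7,interpolation=cv2.INTER_CUBIC))
c=snap('top','t10'); cv2.imwrite('pics/z19.png',cv2.resize(c['image'][150:270,100:260,::-1],None,fx=5,fy=5,interpolation=cv2.INTER_CUBIC))
```

```text
pos [0.5307 0.3533 0.4072] F [-0.2  0.6 -1. ] w 9.8 t 19.7
turn share [-0.006  0.004 -0.008] shift share [ 0.0057  0.0016 -0.4379]
```

View pics/z18.png

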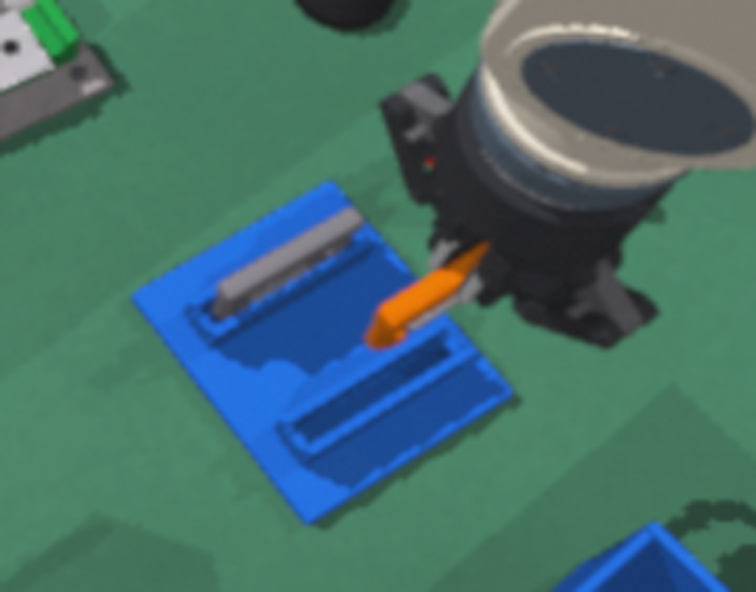

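View pics/z19.png

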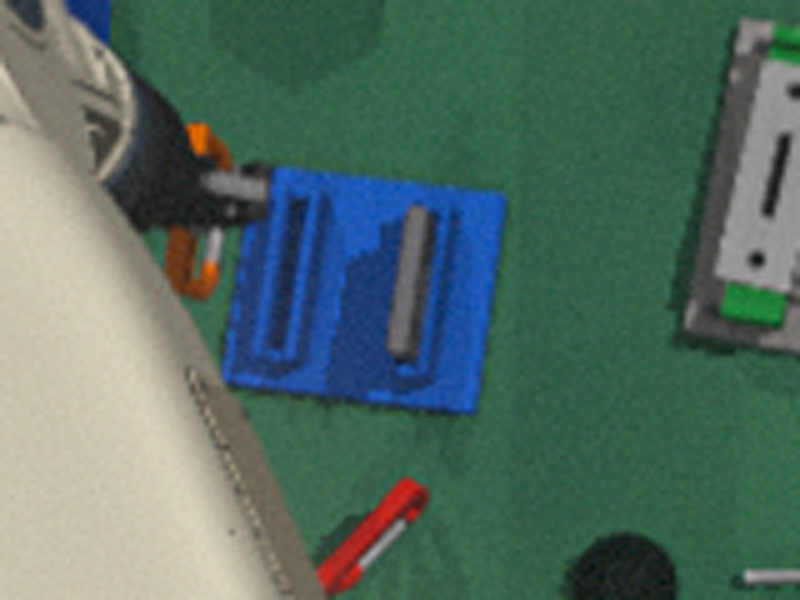

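Run:
```python
from m import *
c=load('t10'); u0,v0=125,165;k=14
im=cv2.resize(c['image'][v0:v0+50,u0:u0+50,::-1],None,fx=k,fy=k,interpolation=cv2.INTER_NEAREST).copy()
# hook frame: origin under TCP, yaw = jaw yaw-90
a=np.radians(84.7-90); zb=.4072-.2241
def W(x,y,z): return np.array([.5307+x*np.cos(a)-y*np.sin(a),.3533+x*np.sin(a)+y*np.cos(a),zb+z])
for x,col in((-42,(255,255,255)),(-20,(255,0,255)),(-18,(0,255,255)),(18,(0,255,255)),(20,(255,0,255)),(42,(255,255,255))):
  for z in (5,):
    p=proj(c,[W(x/1e3,-.006,z/1e3)])[0]; print(x,p.round(1)); cv2.circle(im,(int((p[0]-u0+.5)*k),int((p[1]-v0+.5)*k)),4,col,-1)
cv2.imwrite('pics/z20.png',im)
c=load('s10'); u0,v0=360,315;k=14
im=cv2.resize(c['image'][v0:v0+45,u0:u0+50,::-1],None,fx=k,fy=k,interpolation=cv2.INTER_NEAREST)
cv2.imwrite('pics/z21.png',im)
```

```text
-42 [143.4 212. ]
-20 [144.6 203.5]
-18 [144.7 202.7]
18 [146.8 188.8]
20 [146.9 188.1]
42 [148.2 179.7]
```

View pics/z20.png

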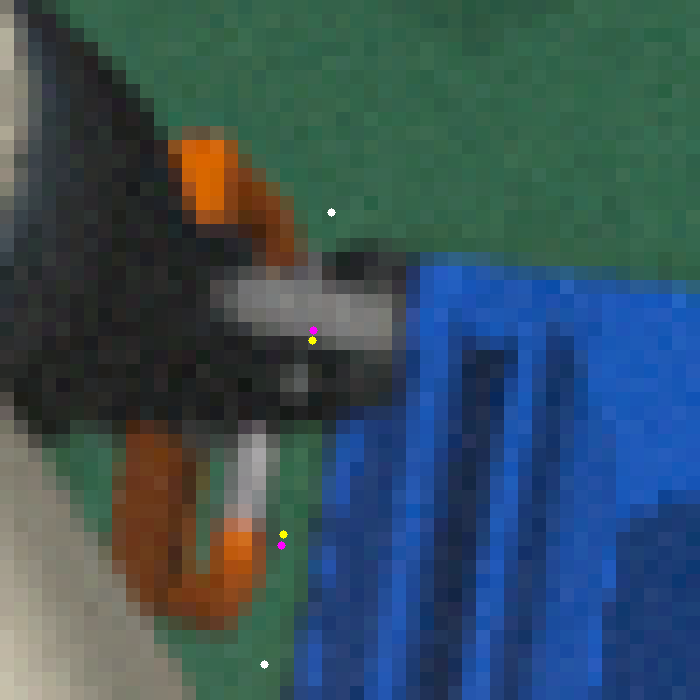

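View pics/z21.png

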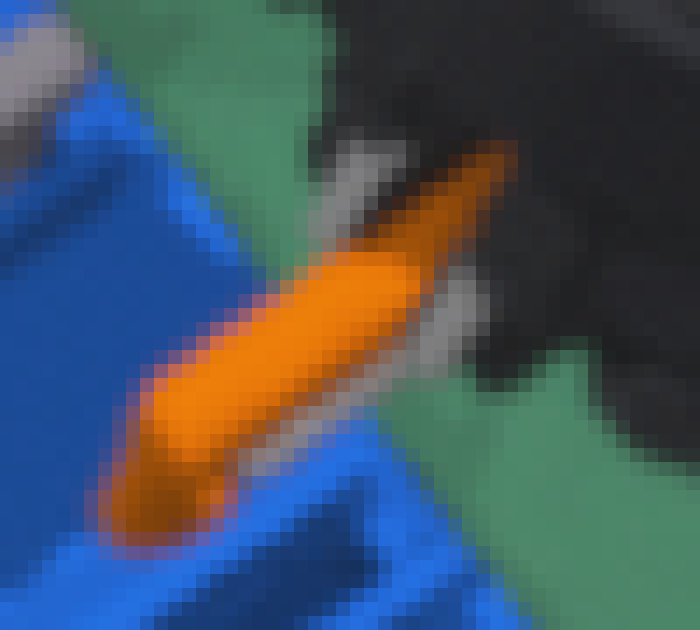

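Run:
```python
from m import *
t,s=load('t10'),load('s10')
a=np.radians(84.7-90); zb=.4072-.2241
def loc(p): d=p[:2]-np.array([.5307,.3533]); return (np.array([d[0]*np.cos(a)+d[1]*np.sin(a),-d[0]*np.sin(a)+d[1]*np.cos(a)])*1e3).round(1)
T=lambda x,y:(125+x/14-.5,165+y/14-.5); S=lambda x,y:(360+x/14-.5,315+y/14-.5)
for n,c,p,z in [('near gate start t',t,T(245,522),.005),('near gate col mid',t,T(252,450),.005),('near spine top end t? ',t,T(140,560),.064),
  ('far spine top t',t,T(205,140),.064),('far tip top-corner s',s,S(165,400),.064),('far gate end s',s,S(245,465),.005),('far bottom s',s,S(110,510),.005),('nose low s',s,S(215,500),.005)]:
    print(n,loc(onz(c,*p,zb+z)))
```

```text
near gate start t [-16.5   1.4]
near gate col mid [-3.2  2.1]
near spine top end t?  [-33.    1.1]
far spine top t [41.5  1. ]
far tip top-corner s [42.7 -2.3]
far gate end s [20.1  1.8]
far bottom s [37.9 -3.2]
nose low s [26.1  3.1]
```

Call:
{"name": "carry_out", "arguments": {
  "targets": [
    [[0, 0, -0.2], [-0.025, -0.06, 0.076], 4],
    [[0, 0, -0.2], [-0.025, -0.06, 0.076], 4],
    [[0, 0, -0.2], [-0.025, -0.06, 0.076], 4],
    [[0, 0, -0.2], [-0.025, -0.06, 0.076], 4],
    [[0, 0, -0.2], [-0.025, -0.06, 0.076], 4],
    [[0, 0, -0.2], [-0.025, -0.06, 0.076], 4],
    [[0, 0, -0.2], [-0.025, -0.06, 0.07], 4],
    [[0, 0, -0.2], [-0.02, -0.05, 0.05], 4],
    [[0, 0, 0], [0, 0, 0], 4],
    [[0, 0, 0], [0, 0, 0], 4]
  ]
}}

```text
clock: 20.8
position: [0.4496, 0.1595, 0.6317]
tool_rot: [0.948, 0.319, -0.009, -0.005]
ft_force: [0.5, -0.0, -0.6]
gripper_width: 0.117
```

Run:
```python
from m import *
need([.45,.15,.65],36)
s=ctrl.state(); 
c=snap('scene','s11'); p=proj(c,[s['position']-[0,0,.2]])[0]; print(p); u,v=int(p[0]),int(p[1])
print(s['tool_rot'])
cv2.imwrite('pics/z22.png',cv2.resize(c['image'][max(0,v-50):v+50,max(0,u-60):u+60,::-1],None,fx=6,fy=6,interpolation=cv2.INTER_NEAREST)); print(u,v)
```

```text
pos [0.4496 0.1595 0.6317] F [ 0.5 -0.  -0.6] w 10.0 t 20.8
turn share [-0.01  -0.04  -0.043] shift share [ 0.0011 -0.0239  0.0457]
[363.28032377 166.22204262]
[ 0.94766441  0.31910296 -0.00867365 -0.00549785]
363 166
```

View pics/z22.png

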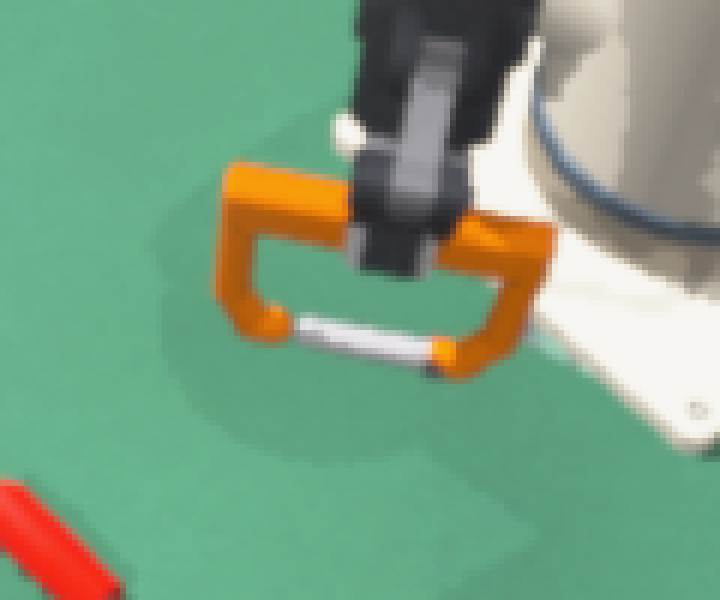

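Run:
```python
from m import *
c=load('s11'); s=ctrl.state(); R=Ro.from_quat(s['tool_rot']).as_matrix(); p0=s['position']
ax=R[:,0]; az=R[:,2]; ay=R[:,1]
# hook forward dir: jaw x is hook y ; forward = jaw axis rotated -90
hy=ax; hz=-az; hx=np.cross(hy,hz); print('hx',hx.round(3),'hy',hy.round(3))
def pl(x,y,off):
    o,d=ray(c,303+x/6-.5,116+y/6-.5); q=p0+hy*off; k=((q-o)@hy)/(d@hy); w=o+d*k-p0; return np.array([w@hx,w@hz+.2241])*1e3
for n,x,y,o in [('L outer spine',220,190,.006),('R outer spine',556,235,.006),('L outer low',215,290,.006),('R outer low',530,340,.006),('gate L',297,325,0),('gate R',430,350,0),('gate low R',430,362,0),('loop L',257,280,.006),('loop R',498,290,.006),('spine low',300,240,.006),('spine top L front',235,208,.006),('bottom L',265,340,.006),('bottom R',460,377,.006)]:
    print(n,pl(x,y,o).round(1))
```

```text
hx [ 0.605 -0.796 -0.016] hy [ 0.796  0.605 -0.013]
L outer spine [44.8 63.6]
R outer spine [-38.   70.4]
L outer low [42.2 22.7]
R outer low [-39.7  27. ]
gate L [19.5  6.4]
gate R [-16.1   6.7]
gate low R [-17.    1.4]
loop L [31.9 30.3]
loop R [-28.2  44.9]
spine low [22.9 49.9]
spine top L front [40.4 57.7]
bottom L [27.   5.2]
bottom R [-25.1   5.5]
```

Run:
```python
from m import *
c=load('s11'); 
im=c['image'][160:184,336:396,::-1]; cv2.imwrite('pics/z23.png',cv2.resize(im,None,fx=13,fy=13,interpolation=cv2.INTER_NEAREST))
```

```text
(no output)
```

View pics/z23.png

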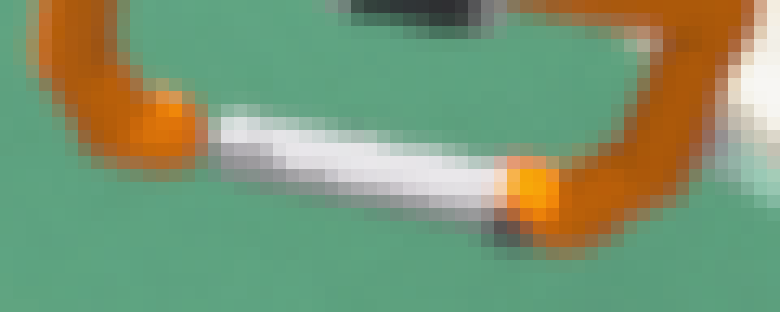

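The close view settles it. The gate's free tip, with a gap and then the rounded nose, is at the far end at (215,130) in the crop. The boss with the dark hinge pin is at the near end at (505,225). So hook +x points away from the robot, as assumed. Next I move above the eye.

Call:
{"name": "carry_out", "arguments": {
  "targets": [
    [[0, 0, 0.2], [0.037, -0.067, -0.05], 4],
    [[0, 0, 0.2], [0.037, -0.067, -0.063], 4],
    [[0, 0, 0.2], [0.037, -0.067, -0.063], 4],
    [[0, 0, 0.2], [0.037, -0.067, -0.063], 4],
    [[0, 0, 0.2], [0.037, -0.067, -0.063], 4],
    [[0, 0, 0.2], [0.037, -0.067, -0.063], 4],
    [[0, 0, 0.2], [0.037, -0.06, -0.063], 4],
    [[0, 0, 0.15], [0.02, -0.04, -0.03], 4],
    [[0, 0, 0], [0, 0, 0], 4],
    [[0, 0, 0], [0, 0, 0], 4]
  ]
}}

```text
clock: 21.85
position: [0.5669, -0.0415, 0.4232]
tool_rot: [0.738, 0.674, -0.018, -0.012]
ft_force: [-0.6, 1.0, -0.3]
gripper_width: 0.118
```

Run:
```python
from m import *
need([.568,-.0567,.42],81)
```

```text
pos [ 0.5669 -0.0415  0.4232] F [-0.6  1.  -0.3] w 10.1 t 21.85
turn share [ 0.011 -0.087 -0.134] shift share [ 0.0027 -0.038  -0.0081]
```

Call:
{"name": "carry_out", "arguments": {
  "targets": [
    [[0.011, -0.087, -0.134], [0.003, -0.038, -0.008], 4],
    [[0, 0, 0], [0, 0, 0], 4],
    [[0, 0, 0], [0, 0, 0], 4],
    [[0, 0, 0], [0, 0, 0], 4],
    [[0, 0, 0], [0, 0, 0], 4],
    [[0, 0, 0], [0, 0, 0], 4],
    [[0, 0, 0], [0, 0, 0], 4],
    [[0, 0, 0], [0, 0, 0], 4],
    [[0, 0, 0], [0, 0, 0], 4],
    [[0, 0, 0], [0, 0, 0], 4]
  ]
}}

```text
clock: 22.85
position: [0.5675, -0.0508, 0.4213]
tool_rot: [0.759, 0.652, 0.0, -0.001]
ft_force: [-0.4, 0.1, -1.7]
gripper_width: 0.114
```

Run:
```python
from m import *
need([.568,-.0567,.41],81)
c=snap('scene','s12'); cv2.imwrite('pics/z24.png',cv2.resize(c['image'][150:270,180:300,::-1],None,fx=6,fy=5,interpolation=cv2.INTER_CUBIC))
```

```text
pos [ 0.5675 -0.0508  0.4213] F [-0.4  0.1 -1.7] w 9.7 t 22.85
turn share [-0.003 -0.002 -0.011] shift share [ 0.0011 -0.0148 -0.0282]
```

View pics/z24.png

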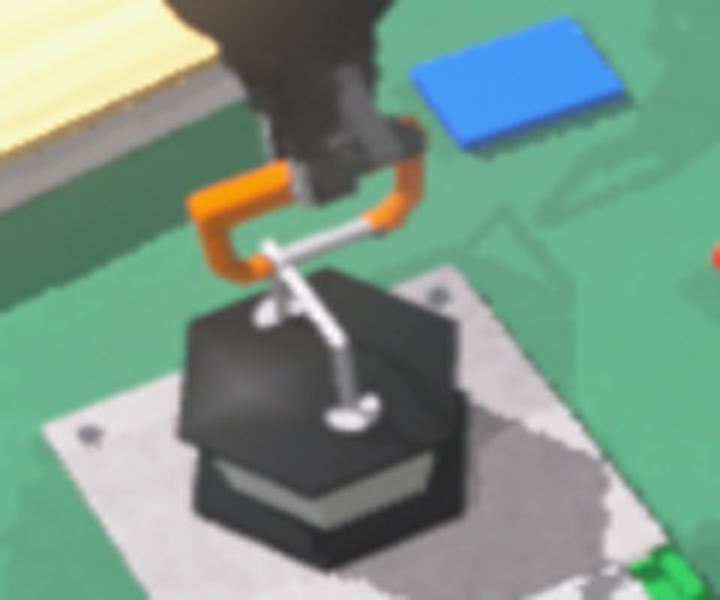

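Run:
```python
from m import *
c=load('s12'); s=ctrl.state(); R=Ro.from_quat(s['tool_rot']).as_matrix(); p0=s['position']
hy=R[:,0]; hz=-R[:,2]; hx=np.cross(hy,hz)
def pl(x,y,off):
    o,d=ray(c,180+x/6-.5,150+y/5-.5); q=p0+hy*off; k=((q-o)@hy)/(d@hy); w=o+d*k-p0; return (np.array([w@hx,w@hz+.2241])*1e3).round(1)
print(pl(372,222,0),pl(272,262,0),'Rout',pl(424,165,.006),'Lout',pl(190,215,.006),'spinelow',pl(260,215,.006))
# bar local when TCP at target
for B in ([.575,-.058,.159],[.5795,-.0293,.159],[.5705,-.087,.159]):
    w=np.array(B)-np.array([.568,-.0567,.41]); print((w@hx*1e3).round(1),(w@hy*1e3).round(1))
for q in [(268,248),(340,340)]: print(onz(c,180+q[0]/6-.5,150+q[1]/5-.5,.159).round(4))
```

```text
[-17.6   6.2] [21.   5.4] Rout [-36.5  41.3] Lout [47.2 67.1] spinelow [23.9 49.9]
7.4 -0.6
7.5 28.5
7.3 -29.9
[ 0.5719 -0.0857  0.159 ]
[ 0.5789 -0.0319  0.159 ]
```

Call:
{"name": "carry_out", "arguments": {
  "targets": [
    [[-0.003, -0.002, -0.01], [0, -0.015, 0], 4],
    [[0, 0, 0], [0, 0, -0.02], 4],
    [[0, 0, 0], [0, 0, -0.02], 4],
    [[0, 0, 0], [0, 0, -0.02], 4],
    [[0, 0, 0], [0, 0, -0.01], 4],
    [[0, 0, 0], [0, 0, 0], 4],
    [[0, 0, 0], [0, 0, 0], 4],
    [[0, 0, 0], [0, 0, 0], 4],
    [[0, 0, 0], [0, 0, 0], 4],
    [[0, 0, 0], [0, 0, 0], 4]
  ]
}}

```text
clock: 23.9
position: [0.5674, -0.0575, 0.3902]
tool_rot: [0.761, 0.649, -0.0, -0.0]
ft_force: [-0.6, 0.1, -1.0]
gripper_width: 0.114
```

Run:
```python
from m import *
need([.567,-.0567,.344],81)
```

```text
pos [ 0.5674 -0.0575  0.3902] F [-0.6  0.1 -1. ] w 9.7 t 23.9
turn share [-0.    -0.001  0.001] shift share [-0.0011  0.0021 -0.1155]
```

Call:
{"name": "carry_out", "arguments": {
  "targets": [
    [[0, 0, 0], [0, 0, -0.01], 4],
    [[0, 0, 0], [0, 0, -0.01], 4],
    [[0, 0, 0], [0, 0, -0.01], 4],
    [[0, 0, 0], [0, 0, -0.01], 4],
    [[0, 0, 0], [0, 0, -0.01], 4],
    [[0, 0, 0], [0, 0, -0.01], 4],
    [[0, 0, 0], [0, 0, -0.01], 4],
    [[0, 0, 0], [0, 0, -0.01], 4],
    [[0, 0, 0], [0, 0, -0.005], 4],
    [[0, 0, 0], [0, 0, 0], 4]
  ]
}}

```text
clock: 24.9
position: [0.567, -0.0574, 0.3547]
tool_rot: [0.761, 0.649, 0.0, 0.001]
ft_force: [-2.1, -0.4, 3.2]
gripper_width: 0.118
```

Run:
```python
from m import *
need([.567,-.0567,.344],81)
c=snap('scene','s13'); cv2.imwrite('pics/z25.png',cv2.resize(c['image'][160:260,190:290,::-1],None,fx=6,fy=6,interpolation=cv2.INTER_CUBIC))
```

```text
pos [ 0.567  -0.0574  0.3547] F [-2.1 -0.4  3.2] w 10.0 t 24.9
turn share [0.001 0.002 0.001] shift share [ 0.0001  0.0017 -0.0268]
```

View pics/z25.png

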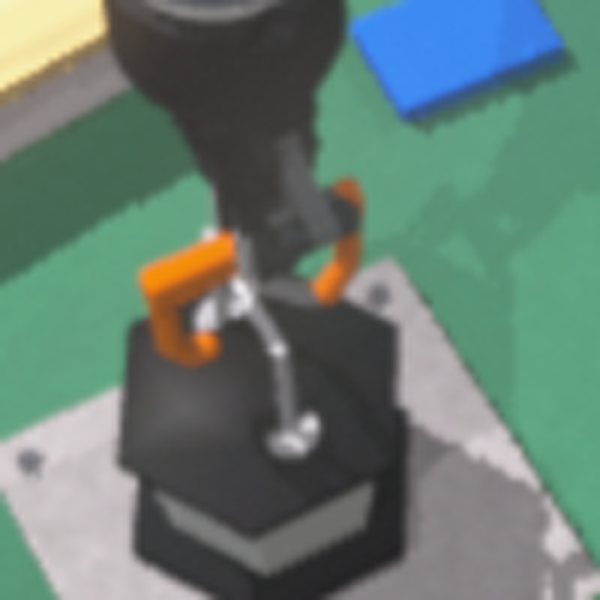

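Call:
{"name": "carry_out", "arguments": {
  "targets": [
    [[0, 0, 0], [0, 0, -0.008], 4],
    [[0, 0, 0], [0, 0, -0.008], 4],
    [[0, 0, 0], [0, 0, -0.007], 4],
    [[0, 0, 0], [0, 0, -0.005], 4],
    [[0, 0, 0], [0, 0, -0.003], 4],
    [[0, 0, 0], [0, 0, 0], 4],
    [[0, 0, 0], [0, 0, 0], 4],
    [[0, 0, 0], [0, 0, 0], 4],
    [[0, 0, 0], [0, 0, 0], 4],
    [[0, 0, 0], [0, 0, 0], 4]
  ]
}}

```text
clock: 25.95
position: [0.5675, -0.0576, 0.3402]
tool_rot: [0.761, 0.649, 0.0, 0.0]
ft_force: [0.2, -0.7, -0.7]
gripper_width: 0.119
```

Run:
```python
from m import *
need([.567,-.0567,.341],81)
c=snap('scene','s14'); cv2.imwrite('pics/z26.png',cv2.resize(c['image'][160:260,190:290,::-1],None,fx=6,fy=6,interpolation=cv2.INTER_CUBIC))
```

```text
pos [ 0.5675 -0.0576  0.3402] F [ 0.2 -0.7 -0.7] w 10.2 t 25.95
turn share [0.001 0.001 0.001] shift share [-0.0013  0.0021  0.0019]
```

View pics/z26.png

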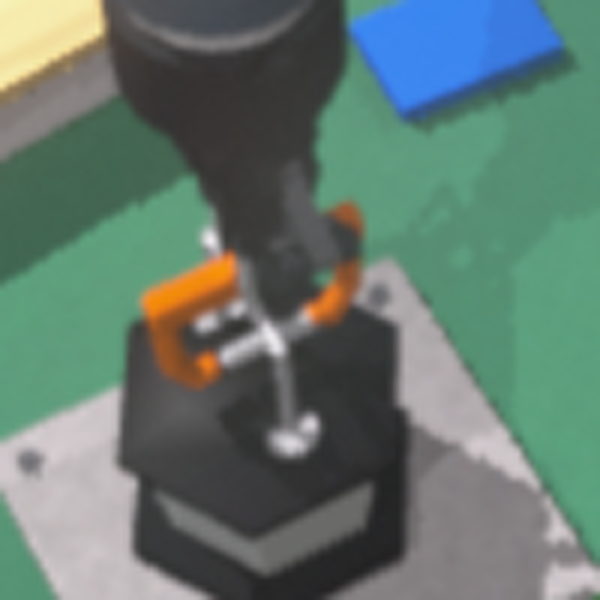

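The gate has shut under the bar: a steel rod runs from (215,362) to (310,320) in the crop, and the force is back to about 0. I'll shift the hook about 5 mm so the bar sits near its middle, lower it slightly, then release gently.

Call:
{"name": "carry_out", "arguments": {
  "targets": [
    [[0, 0, 0], [0.012, -0.002, 0], 4],
    [[0, 0, 0], [0, 0, 0], 4],
    [[0, 0, 0], [0, 0, -0.003], 4],
    [[0, 0, 0], [0, 0, -0.001], 4],
    [[0, 0, 0], [0, 0, 0], 4],
    [[0, 0, 0], [0, 0, 0], 4],
    [[0, 0, 0], [0, 0, 0], 14],
    [[0, 0, 0], [0, 0, 0], 18],
    [[0, 0, 0], [0, 0, 0], 22],
    [[0, 0, 0], [0, 0, 0], 26]
  ]
}}

```text
clock: 27.0
position: [0.5728, -0.0584, 0.3389]
tool_rot: [0.761, 0.649, 0.0, 0.001]
ft_force: [-0.8, -0.3, 0.5]
gripper_width: 0.308
```

Run:
```python
from m import *
need([.567,-.0567,.341],81)
c=snap('scene','s15'); cv2.imwrite('pics/z27.png',cv2.resize(c['image'][160:260,190:290,::-1],None,fx=6,fy=6,interpolation=cv2.INTER_CUBIC))
```

```text
pos [ 0.5728 -0.0584  0.3389] F [-0.8 -0.3  0.5] w 26.3 t 27.0
turn share [0.001 0.003 0.001] shift share [-0.0146  0.0043  0.0053]
```

View pics/z27.png

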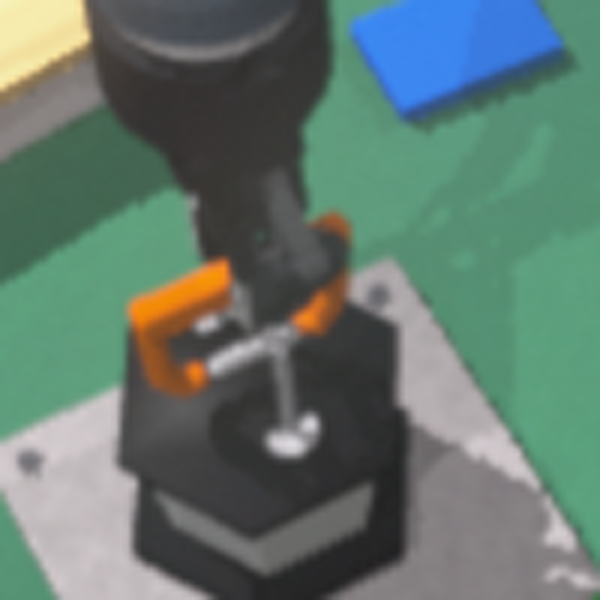

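Released and hanging level. I'll open a bit more and back straight up.

Call:
{"name": "carry_out", "arguments": {
  "targets": [
    [[0, 0, 0], [0, 0, 0.005], 34],
    [[0, 0, 0], [0, 0, 0.01], 38],
    [[0, 0, 0], [0, 0, 0.02], 38],
    [[0, 0, 0], [0, 0, 0.04], 38],
    [[0, 0, 0], [0, 0, 0.06], 38],
    [[0, 0, 0], [0, 0, 0.08], 38],
    [[0, 0, 0], [-0.06, 0, 0.08], 38],
    [[0, 0, 0], [-0.1, 0, 0.03], 38],
    [[0, 0, 0], [-0.1, 0, 0], 38],
    [[0, 0, 0], [-0.06, 0, 0], 38]
  ]
}}

```text
clock: 28.05
position: [0.4424, -0.0582, 0.477]
tool_rot: [0.76, 0.65, 0.001, 0.001]
ft_force: [0.7, -0.0, 0.0]
gripper_width: 0.449
```

Call:
{"name": "carry_out", "arguments": {
  "targets": [
    [[0, 0, 0], [-0.03, 0.1, 0], 38],
    [[0, 0, 0], [-0.02, 0.1, 0], 38],
    [[0, 0, 0], [0, 0.11, 0], 38],
    [[0, 0, 0], [0, 0.11, 0], 38],
    [[0, 0, 0], [0, 0.11, 0], 38],
    [[0, 0, 0], [0, 0.1, 0], 38],
    [[0, 0, 0], [0, 0.05, 0], 38],
    [[0, 0, 0], [0, 0, 0], 38],
    [[0, 0, 0], [0, 0, 0], 38],
    [[0, 0, 0], [0, 0, 0], 38]
  ]
}}

```text
clock: 29.05
position: [0.4137, 0.2216, 0.4862]
tool_rot: [0.762, 0.647, 0.006, 0.006]
ft_force: [-0.5, 0.5, 0.7]
gripper_width: 0.444
```

Run:
```python
from m import *
need([.567,-.0567,.341],81)
c=snap('scene','s16'); cv2.imwrite('pics/z28.png',cv2.resize(c['image'][180:320,180:320,::-1],None,fx=5,fy=4.2,interpolation=cv2.INTER_CUBIC))
c=snap('top','t16'); cv2.imwrite('pics/z29.png',cv2.resize(c['image'][130:280,130:430,::-1],None,fx=2.6,fy=2.6,interpolation=cv2.INTER_CUBIC))
```

```text
pos [0.4137 0.2216 0.4862] F [-0.5  0.5  0.7] w 37.9 t 29.05
turn share [0.002 0.032 0.011] shift share [ 0.3833 -0.6957 -0.3629]
```

View pics/z28.png

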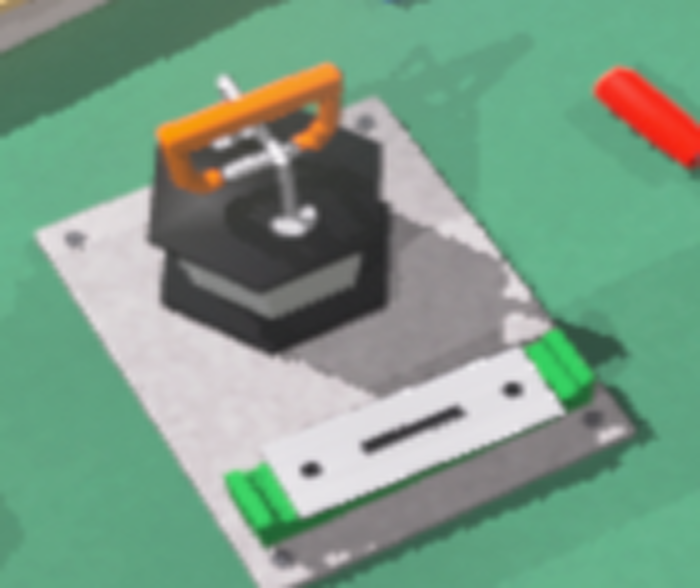

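View pics/z29.png

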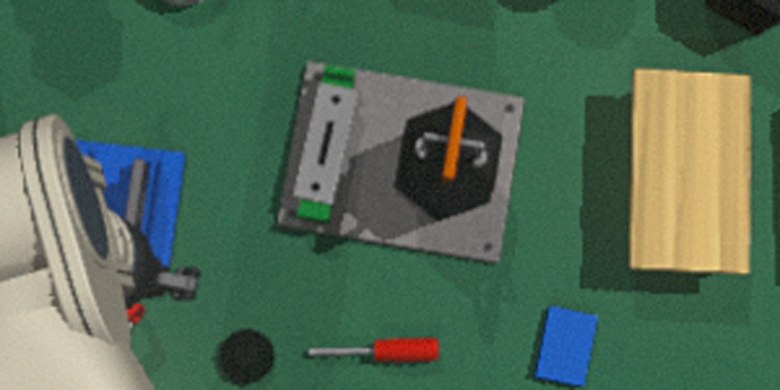

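View pics/s16.png

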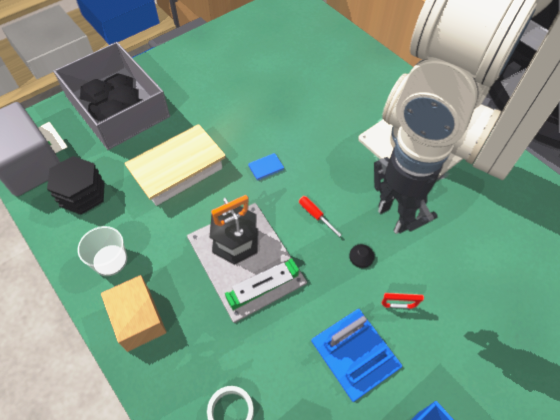

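The pictures show the hook hanging level on the bar, spine at (160–340, 70–140) in the scene crop. The gate is shut below the bar. The strap lies flat between the stops, the bystanders have not moved, and the robot is clear. I'm handing in.

Run:
```python
from h import *
print(ctrl.close_job()); print(ctrl.state()['clock'])
```

```text
the job is handed in; nothing more can be done
None
the job is handed in; nothing more can be done
```

The job is finished and was handed in at about 29 s of the 64 s allowed.

**Strap:** I pressed it with closed fingertips and dragged it in two strokes, with one look and re-press between them because it slipped and turned about 7°. That left about 44 mm hanging over the riser's front edge. I then pinched that end across its width, lifted the strap and laid it on the green seat. The last pictures show it flat and aligned, with a gap of roughly 12 mm to the stop at each end.

**Hook:** I lifted the orange hook out of the rack, gripping it a second time because the fingertips first sat 1–2 mm too low. I carried it to the eye and pressed it down on the bar. The gate opened at about 3 N, and the force fell back to zero when it snapped shut. The last pictures show it hanging level on the eye with the gate shut below the bar.

**Checks:**
- The two camera views agreed to about 2–3 mm.
- Measuring the gate and loop did not show which end of the hook was the hinge. A close view of the hinge pin and the gap at the nose did.
- The grey hook, screwdriver, blue cards and black cap look unmoved.
- The force readings I saw stayed under 15 N, and the robot was touching nothing at the end.
- Handing in gave no verdict.

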